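Peel the top drip tray off a stuck stack and hold it over the light pad

ROBOT

A 6-joint arm with a two-finger parallel gripper is mounted at the origin on the work surface. World frame = base frame: x ahead of the robot, y to its left, z up, the work surface at z = 0. Lengths are in m, angles in rad, forces in N, time in s.
With the tool pointing down it reaches from about 0.375 to 0.9 m from the base axis. Payload 3.1 kg.
Tool frame: the origin (TCP) lies at the very end of the fingers, on their centre line; the grasp point (between the pads) lies 19 mm behind it; x points along the fingers, y is the direction in which the jaws open and shut, and the axes are right-handed (so a half turn about x gives the same grasp; the last joint's range is limited). The gripper opens to 85 mm and grips with 20 to 120 N. Pads are 22 mm wide; open, the fingers measure 114 mm over their backs; the gripper's body (76 mm by 85 mm) begins 54 mm behind the grasp point. The pads swing forward as they close: fully open they stand 13 mm farther back than shut.
Start: joints at [-1.431, 0.527, 1.433, -0, 1.181, -0.178], TCP at [0.196, -0.593, 0.196] pointing down, gripper open.
Joint ranges: [-3.08, 3.08], [-0.75, 2.2], [0.22, 2.44], [-1.43, 4.57], [0, 2.65], [-2.85, 2.85]. Speed limits (rad/s): [2.79, 2.79, 3.14, 3.14, 3.14, 3.14].

INTERFACE

Orientations are given as a unit quaternion [x, y, z, w].
In Python, from station import manip gives the robot as it stands.
- The arm moves only by the shell command python3 -m jog 'ROWS' [FORCE]. ROWS is a JSON object of lists of equal length, an entry for each row: "linear": the shift along the tool's x, y, z in cm, a list of three; "twist": the turn about the tool's x in rad; "claw": the opening, from -1 (shut) to 1 (fully open). A call has 1 to 20 rows; each row is the pose to reach, as a shift and turn from the pose commanded when the call began, along the tool's axes at that moment; what a row does not reach only later rows make up. A row lasts 1/12 s, in which the tool goes at most 41.7 mm and 7.16 degrees, less where a joint would pass 70% of its speed; a pose out of reach is approached as far as the arm can. A call with a gripper value outside its range is refused whole. The fingers move at their own pace and stop on an object; FORCE is the grip in N (left out, the last holds). Time passes only in rows, so rows that repeat a pose let the fingers close. It gives the time, the measured TCP pose, the force and the opening at its end, in the units of the state.
- manip.sense(): the state, without advancing time (a new reading comes with each control period).
- manip.snapshot(name): name is "scene" or "top"; returns a dict with "pixels" (400x640x3 uint8, red, green, blue), "camera_matrix" (3x3 intrinsics, pixels), "k1" (the pictures are not rectified: a ray, as slopes to the right and down, at radius r is drawn at 1 + k1 r^2 times it, then the intrinsics apply), "R" (3x3) and "t" (3): a world point X has camera coordinates R X + t. Camera axes: x right, y down, z forward; pixel columns grow to the right and rows downward; lengths in m; the calibration is good to about 2 mm. A picture is of the moment at which its call begins. There is no depth.
- manip.sign_off(): hands the job in, once; it reports no verdict.
The state is a dict: "t": time; "q": joint angles; "qd": joint speeds; "tau": joint torques, N m; "tcp_pos": TCP position; "tool_rot": TCP orientation; "force": force on the tool from outside, world axes, zero at the start; "ft_torque": the same for the moment, N m; "finger_gap": opening from 0.0 (shut) to 1.0 (fully open).
Only numpy, scipy, OpenCV 4.12 (cv2) and the standard library are available. Lean on these libraries where they do the work, as an engineer would, in place of code of your own. Each camera call takes 0.05 s, during which the arm holds its last target.

TASK

The top tray of the nested stack of white drip trays is stuck to the one below with hardened resin. Take it by its upright corner tab and peel it off corner first, so that the tab corner comes well up while the opposite corner still sits down in the stack, and leave the rest of the stack where it stands. Then hold the tray up flat, right way up, centred over the light pad and about 10 cm above it, and finish still holding it there; leave the other things on the desk alone.

Things in the scene. Friction and masses are not known exactly. Their poses are not given: they have to be found in the camera images.
- tray: the top tray, loose and rigid, about 80 g: shallow rectangular tray of white plastic, 22 mm high, floor 128 x 88 mm, walls flaring out to a flat rim 164 mm (its x) by 124 mm (its y), 3 mm thick. Origin at the centre of its underside, z up. At the start nested in the stack, axes parallel to it, underside 27 mm and rim top 49 mm above the desk
- tray_mid (a point): centre of the top tray, half-way up (11 mm above its underside)
- tab (a point): middle of the top tray's pull tab: an upright plate 5 mm thick, 26 mm wide, rising 35 mm above the rim, at the tray's +x -y corner (79 mm, -60 mm from its centre). Its thin direction, to pinch along, is the horizontal line from centre to corner, 37 degrees clockwise of tray +x. Point 46 mm above the tray's underside, 24 mm above the rim, 11 mm below the tab's top; 73 mm above the desk at the start
- far_corner (a point): the rim corner of the top tray opposite to the tab (-82 mm in x, +62 mm in y, 20.5 mm above the tray's underside)
- stack: the three trays below, stuck into one loose block, 0.6 kg, like the top tray but without tab, rims at 22, 31, 40 mm height. Origin at the centre of its underside on the desk. Four small amber resin runs, two on each long side (x = -50 and 45 mm, y = -62 and 62 mm), reach 52 mm high and grip the top tray's rim by friction, about 1 N each, until the rim is some 6 mm up there
- lightpad: a flat light pad lying fixed on the desk, grey frame 260 (its x) x 200 (its y) x 8 mm with a white lit panel. Origin at the centre of its underside
- pad_mid (a point): centre of the light pad's upper face, 8 mm above the desk
- bottle: bystander: standing closed grey resin bottle, 64 mm across, 160 mm high, origin at the centre of its underside
- cup: bystander: clear plastic cup, 72 mm across, 75 mm high, origin at the centre of its underside
- scraper: bystander: scraper 200 mm long lying on the desk along its own x, under 40 mm high, origin at its underside near mid-length
Mind the look-alikes: they are no part of the job. Leave any blue or green look-alike of the stack alone.

How it is judged:
By the outcome, as a careful person would: the job done as asked, in the order asked, and still so for the second after the job is handed in, while the arm keeps its last pose, push and grip.
It also fails if it takes over 42 s, if anything falls off the work surface, if the arm or the gripper's body presses on something with over 40 N, if the wrist force passes 120 N, or if a joint passes its speed limit or range.

## Working session

There is one attempt and no reset: what is moved stays moved. The work goes in short steps, Python scripts to look and compute and a shell command to move; the robot and the scene stay as the last step left them, time stands still between calls to the robot, and variables do not carry over. Pictures are saved under pics/ and viewed, and the job is handed in when it is done.

```bash
mkdir -p pics; ls
python3 - <<'E'
from station import manip
import cv2
s=manip.sense(); print(s)
for n in("scene","top"):
    d=manip.snapshot(n); cv2.imwrite(f"pics/{n}0.png",d["pixels"][:,:,::-1]); print(n,d["camera_matrix"],d["k1"],d["R"],d["t"])
E
```

```text
pics
{'t': 0.0, 'q': array([-1.43046795e+00,  5.28497352e-01,  1.43393099e+00, -1.56745803e-06,
        1.18137759e+00, -1.78544600e-01]), 'qd': array([-7.49676871e-04,  9.93436961e-05,  6.52340184e-04, -3.71678202e-04,
        2.97215076e-04, -4.70524007e-04]), 'tau': array([ 1.51263492e-03, -4.42348945e+01, -1.78025633e+01, -1.82217391e-04,
        8.50154349e-03, -2.71580582e-06]), 'tcp_pos': array([ 0.19582219, -0.59268451,  0.19500542]), 'tool_rot': array([ 0.69815246,  0.11304411, -0.69812358,  0.11147935]), 'force': array([-0.62693009, -1.19703106,  0.13386077]), 'ft_torque': array([-0.03243458,  0.04325153,  0.00159949]), 'finger_gap': 0.9994665538022172}
scene [[389.64231888   0.         316.87305506]
 [  0.         389.64231888 198.95047591]
 [  0.           0.           1.        ]] -0.01710136511525183 [[-0.14069491  0.99002642  0.00725483]
 [ 0.72172234  0.10757623 -0.68377205]
 [-0.67773285 -0.09096727 -0.72965961]] [ 0.25096209 -0.31810251  1.64760795]
top [[518.61262264   0.         321.51631756]
 [  0.         518.61262264 199.58286005]
 [  0.           0.           1.        ]] -0.08260750320680926 [[-0.0150569  -0.99986524 -0.00654192]
 [-0.99594594  0.01557754 -0.08859477]
 [ 0.08868473  0.00518144 -0.99604627]] [-0.17425479  0.54683451  1.49753769]
```

View pics/scene0.png

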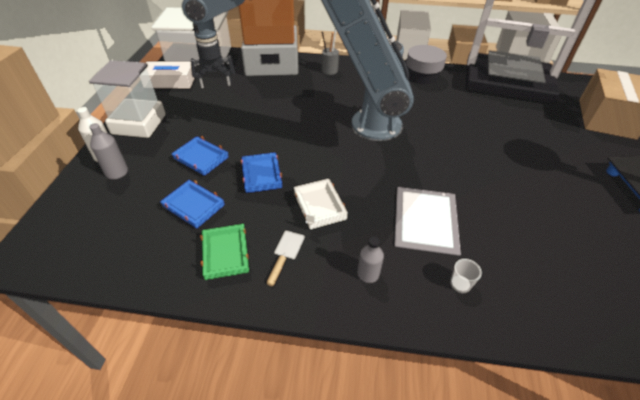

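View pics/top0.png

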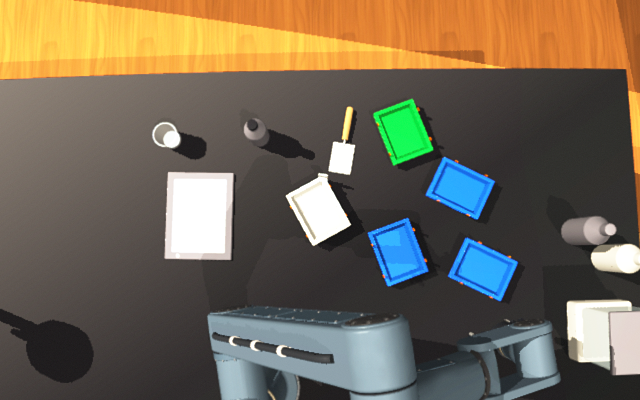

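The white stack is at about (319,210) in top, with its tab near (323,177). The light pad is at about (200,216). I'll enlarge both.

```bash
cat > h.py <<'E'
import numpy as np, cv2
from station import manip
def ray(d,u,v):
    K=d["camera_matrix"];x=(u-K[0,2])/K[0,0];y=(v-K[1,2])/K[1,1]
    dist=np.array([d["k1"],0,0,0,0.])
    p=cv2.undistortPoints(np.array([[[u,v]]],float),K,dist)[0,0]
    R=np.array(d["R"]);t=np.array(d["t"])
    return -R.T@t, R.T@np.array([p[0],p[1],1])
def at(d,u,v,z):
    c,r=ray(d,u,v); return c+r*(z-c[2])/r[2]
def proj(d,X):
    R=np.array(d["R"]);K=d["camera_matrix"]
    return cv2.projectPoints(np.array(X,float).reshape(-1,3),cv2.Rodrigues(R)[0],np.array(d["t"]),K,np.array([d["k1"],0,0,0,0.]))[0].reshape(-1,2)
def crop(d,f,u0,v0,w,h,s):
    im=d["pixels"][v0:v0+h,u0:u0+w,::-1]
    cv2.imwrite(f,cv2.resize(im,None,fx=s,fy=s,interpolation=cv2.INTER_CUBIC))
E
python3 - <<'E'
from h import *
d=manip.snapshot("top"); crop(d,"pics/top1.png",270,160,100,100,6); crop(d,"pics/pad1.png",150,160,100,110,5)
d=manip.snapshot("scene"); crop(d,"pics/sc1.png",280,165,90,75,8)
E
```

```text
(no output)
```

View pics/top1.png

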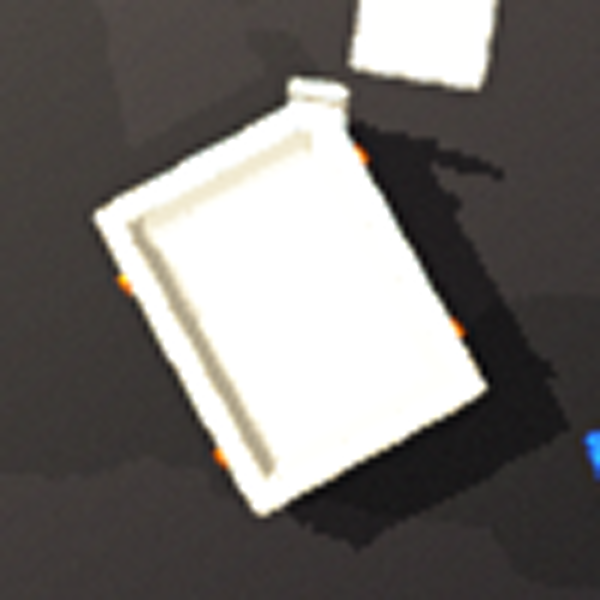

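View pics/pad1.png

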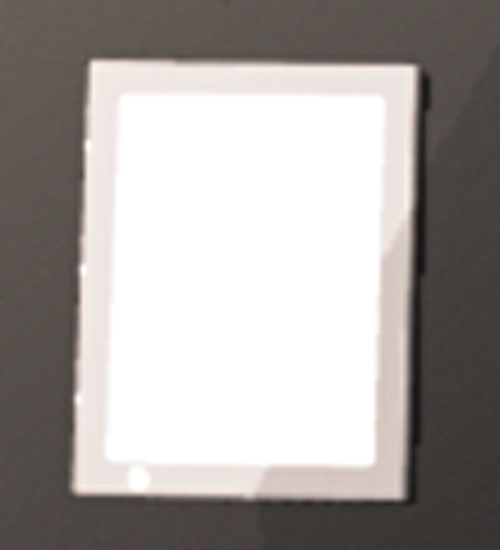

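View pics/sc1.png

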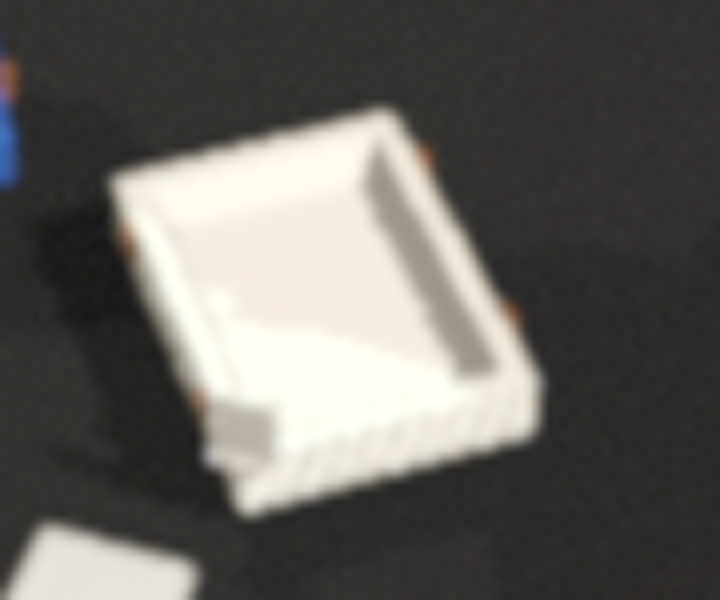

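Run:
```python
from h import *
d=manip.snapshot("top")
f=lambda u,v,s,a,b:((u+.5)/s-.5+a,(v+.5)/s-.5+b)
P={k:at(d,*f(*v,6,270,160),.049)[:2] for k,v in dict(pp=(95,215),mp=(263,517),mm=(487,385)).items()}
print(P); c=(P['pp']+P['mm'])/2
ex=P['pp']-P['mp'];ey=P['mp']-P['mm']
print("len",np.linalg.norm(ex),np.linalg.norm(ey),np.degrees(np.arctan2(ex[1],ex[0])),np.degrees(np.arctan2(ey[1],ey[0])),c)
for q in((290,82),(348,90),(319,80),(319,90),(319,86)): print(at(d,*f(*q,6,270,160),.084))
L=[at(d,*f(*q,5,150,160),.008)[:2] for q in((90,61),(418,65),(405,499),(73,494))]
print(L,np.mean(L,0),[np.linalg.norm(L[i]-L[(i+1)%4]) for i in range(4)])
yaw=np.arctan2(ex[1],ex[0]);th=yaw
for th in (yaw,np.arctan2(-ey[0],ey[1])):
  R=np.array([[np.cos(th),-np.sin(th)],[np.sin(th),np.cos(th)]])
  print("tab pred",c+R@[.079,-.06])
# least squares fit with both cams
from scipy.optimize import least_squares
s=manip.snapshot("scene")
obs=[(d,f(95,215,6,270,160),(-0,0,0),(.082,.062,.049)),(d,f(263,517,6,270,160),0,(-.082,.062,.049)),(d,f(487,385,6,270,160),0,(-.082,-.062,.049)),
(s,f(112,178,8,280,165),0,(-.082,-.062,.049)),(s,f(390,106,8,280,165),0,(-.082,.062,.049)),(s,f(543,378,8,280,165),0,(.082,.062,.049))]
def res(p,o=obs):
  r=[]
  for dd,uv,_,X in o:
    cc,ss=np.cos(p[2]),np.sin(p[2]); W=[p[0]+cc*X[0]-ss*X[1],p[1]+ss*X[0]+cc*X[1],X[2]]
    r+=list(proj(dd,W)[0]-uv)
  return np.array(r)
for o in(obs[:3],obs[3:],obs):
  q=least_squares(lambda p:res(p,o),[*c,yaw]).x; print(q,np.degrees(q[2]),res(q,o).round(1))
  cc,ss=np.cos(q[2]),np.sin(q[2]);tb=[q[0]+cc*.079+ss*.06,q[1]+ss*.079-cc*.06];print("tab",tb, (q[2]-.6435))
  for z in(.049,.084): print(np.array([(np.array(proj(d,[*tb,z])[0])-[270,160])*6,(np.array(proj(s,[*tb,z])[0])-[280,165])*8]).round())
```

```text
{'pp': array([ 0.5555558 , -0.07866392]), 'mp': array([ 0.40948276, -0.15756586]), 'mm': array([ 0.4708409 , -0.26567743])}
len 0.1660206267754738 0.12430981564667722 28.375881410477763 119.57684212308587 [ 0.51319835 -0.17217067]
[ 0.61369586 -0.17388082  0.084     ]
[ 0.60945418 -0.20117174  0.084     ]
[ 0.61442874 -0.18757239  0.084     ]
[ 0.60967161 -0.18749966  0.084     ]
[ 0.61157409 -0.18752875  0.084     ]
[array([0.6365894 , 0.27894179]), array([0.6305751 , 0.08016198]), array([0.37268979, 0.08808109]), array([0.3776805 , 0.28661703])] [0.5043837  0.18345047] [np.float64(0.19887077345297863), np.float64(0.25800686759004576), np.float64(0.19859865799218418), np.float64(0.25902264045666507)]
tab pred [ 0.61122163 -0.18741654]
tab pred [ 0.61151964 -0.1853587 ]
[ 0.51251441 -0.17231848  0.5005116 ] 28.67720229864016 [-0.   0.3 -0.1 -0.5  0.1  0.2]
tab [np.float64(0.6106165176240262), np.float64(-0.18704863381197112)] -0.14298839962824295
[[316.  95.]
 [244. 449.]]
[[316.  86.]
 [244. 390.]]
[ 0.51228414 -0.1711755   0.50223203] 28.775775638448614 [ 0.5  0.1 -0.2  0.3 -0.2 -0.3]
tab [np.float64(0.6104114444662269), np.float64(-0.18573684840777246)] -0.14126797029389826
[[313.  96.]
 [248. 449.]]
[[313.  86.]
 [247. 390.]]
[ 0.51243295 -0.1718308   0.50118794] 28.715953773176867 [-0.2  0.3 -0.3 -0.4 -0.   0.2  0.3  0.1 -0.4  0.3 -0.5 -0.3]
tab [np.float64(0.6105449921330914), np.float64(-0.18649459253910863)] -0.1423120588075747
[[315.  96.]
 [246. 449.]]
[[314.  86.]
 [245. 390.]]
```

Run:
```python
from h import *
from scipy.spatial.transform import Rotation as Ro
d=manip.snapshot("top"); crop(d,"pics/b1.png",140,90,240,120,3)
s=manip.sense();R=Ro.from_quat(s["tool_rot"]).as_matrix();print(R.round(4),s["tcp_pos"],s["t"])
y=R[:,1];a=np.degrees(np.arctan2(y[1],y[0]));print("y yaw",a)
tgt=np.array([.6105,-.1868,.20]);print("lin cm",R.T@(tgt-s["tcp_pos"])*100)
for q in((270,148),(262,138)): print(at(d,*q,0))
c=manip.snapshot("scene"); crop(c,"pics/b2.png",340,225,160,80,5)
```

```text
[[-1.000e-04  3.134e-01 -9.496e-01]
 [ 5.000e-04 -9.496e-01 -3.134e-01]
 [-1.000e+00 -5.000e-04 -1.000e-04]] [ 0.1958851  -0.5933101   0.19578867] 0.35
y yaw -71.7352425640527
lin cm [ -0.40373964 -25.60877361 -52.11300049]
[ 0.7046336 -0.0296643  0.       ]
[ 0.73572116 -0.00558357  0.        ]
```

View pics/b1.png

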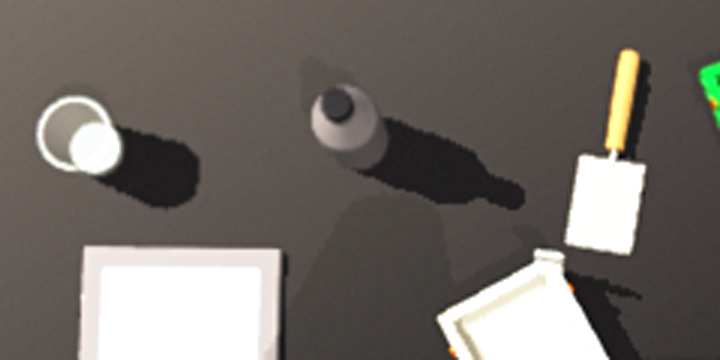

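View pics/b2.png

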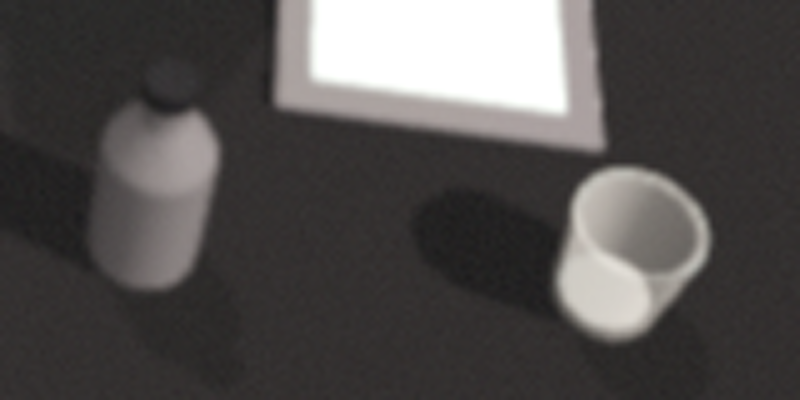

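```bash
python3 -m jog '{"linear":[[0,-2,-4],[0,-4,-8],[0,-6,-12],[0,-8,-16],[0,-10,-20],[0,-12,-24],[0,-14,-28],[0,-16,-32],[0,-18,-36],[0,-20,-40],[0,-22,-44],[0,-23.5,-48],[0,-25.6,-52.1],[0,-25.6,-52.1],[0,-25.6,-52.1],[0,-25.6,-52.1],[0,-25.6,-52.1],[0,-25.6,-52.1]],"twist":[-0.08,-0.16,-0.25,-0.34,-0.43,-0.52,-0.61,-0.7,-0.79,-0.88,-0.97,-1.06,-1.108,-1.108,-1.108,-1.108,-1.108,-1.108],"claw":[1,1,1,1,1,1,1,1,0,0,0,0,-0.2,-0.2,-0.2,-0.2,-0.2,-0.2]}' 20
cat > st.py <<'E'
from h import *
from scipy.spatial.transform import Rotation as Ro
s=manip.sense();R=Ro.from_quat(s["tool_rot"]).as_matrix();y=R[:,1]
print("t",round(s["t"],2),"tcp",s["tcp_pos"].round(4),"yaw",np.degrees(np.arctan2(y[1],y[0])).round(2),"x",R[:,0].round(3),"F",s["force"].round(2),"T",s["ft_torque"].round(3),"gap",round(s["finger_gap"],4),"mm",round(s["finger_gap"]*85,2))
E
python3 st.py
python3 - <<'E'
from h import *
d=manip.snapshot("top"); crop(d,"pics/t2.png",270,150,100,100,6)
c=manip.snapshot("scene"); crop(c,"pics/s2.png",270,140,100,90,7)
E
```

```text
t: 1.9
tcp_pos: [0.6094, -0.188, 0.1959]
tool_rot: [-0.535, -0.463, 0.535, -0.462]
force: [0.3, -0.2, -0.2]
finger_gap: 0.399
t 1.9 tcp [ 0.6094 -0.188   0.1959] yaw -8.33 x [-0.001 -0.    -1.   ] F [ 0.32 -0.16 -0.23] T [-0.036 -0.041 -0.018] gap 0.399 mm 33.92
```

View pics/s2.png

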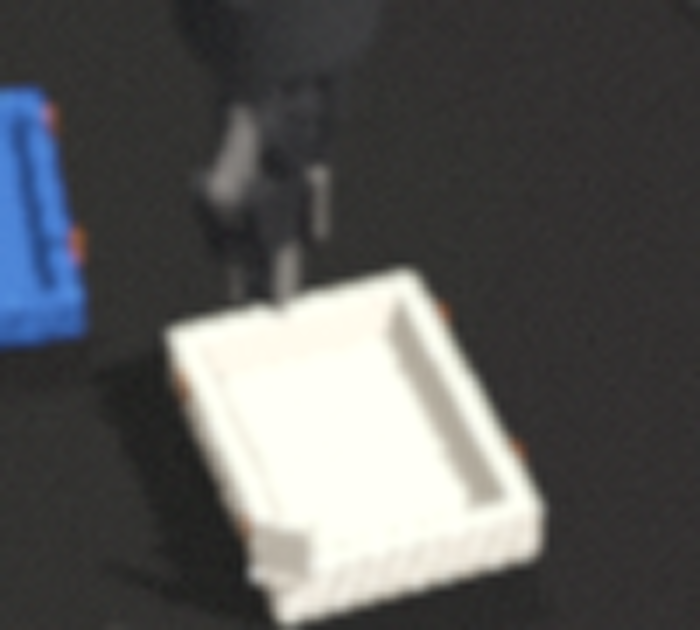

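The open jaws sit straight above the tab, with fingertips near (287,300) in the crop. I'll go down and leave about 12 mm of the tab between the pads.

```bash
python3 -m jog '{"linear":[[3,0.1,-0.1],[6,0.1,-0.1],[9,0.1,-0.1],[11,0.1,-0.1],[12,0.1,-0.1],[12.4,0.1,-0.1],[12.4,0.1,-0.1],[12.4,0.1,-0.1],[12.4,0.1,-0.1]],"twist":[0,0,0,0,0,0,0,0,0],"claw":[-0.2,-0.2,-0.2,-0.3,-0.4,-0.5,-0.6,-0.6,-0.6]}' 20
python3 st.py
python3 - <<'E'
from h import *
d=manip.snapshot("top"); crop(d,"pics/t3.png",270,150,100,100,6)
c=manip.snapshot("scene"); crop(c,"pics/s3.png",280,155,90,80,8)
E
```

```text
t: 2.75
tcp_pos: [0.6128, -0.1871, 0.0738]
tool_rot: [0.535, 0.462, -0.534, 0.464]
force: [0.1, 0.1, 0.1]
finger_gap: 0.199
t 2.75 tcp [ 0.6128 -0.1871  0.0738] yaw -8.27 x [ 0.003 -0.002 -1.   ] F [0.1  0.09 0.08] T [ 0.037 -0.042 -0.038] gap 0.1991 mm 16.93
```

View pics/s3.png

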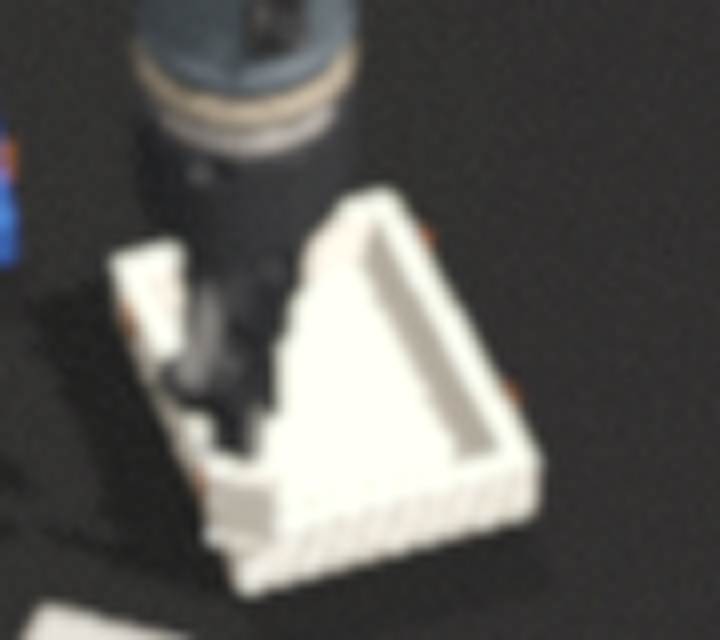

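View pics/t3.png

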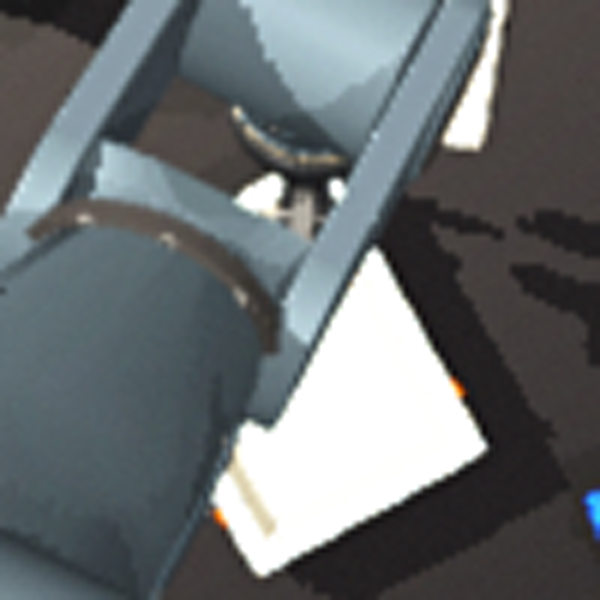

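Run:
```python
from h import *
c=manip.snapshot("scene"); s=manip.sense()
y=np.array([.99,-.144,0]);p=s["tcp_pos"]
for n,X in dict(tcp=p,outer=p+.0085*y,inner=p-.0085*y,outer5=p+.0085*y+[0,0,.006],tabtop=[.6105,-.1865,.084],up=p+[0,0,.073]).items():
  q=proj(c,X)[0]; print(n,((q-[280,155]+.5)*8-.5).round(1))
im=cv2.convertScaleAbs(c["pixels"][190:225,298:322,::-1],alpha=2.0,beta=20)
cv2.imwrite("pics/z3.png",cv2.resize(im,None,fx=20,fy=16,interpolation=cv2.INTER_NEAREST))
```

```text
tcp [247.9 494.8]
outer [241.4 511. ]
inner [254.3 478.7]
outer5 [241.3 500.8]
tabtop [248.8 473. ]
up [247.  365.2]
```

View pics/z3.png

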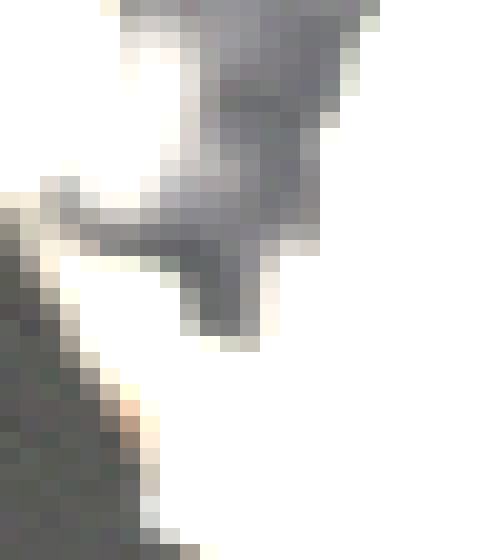

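Run:
```python
from h import *
c=manip.snapshot("scene")
y=np.array([.99,-.144,0]);p=np.array([.6094,-.188,.1959])
for n,X in dict(tcp=p,outer=p+.017*y,inner=p-.017*y,up=p+[0,0,.073]).items():
  q=proj(c,X)[0]; print(n,((q-[270,140]+.5)*7-.5).round(1))
im=cv2.imread("pics/s2.png")[60:340,130:400]
im=cv2.convertScaleAbs(im,alpha=2.0,beta=20)
cv2.imwrite("pics/z2.png",cv2.resize(im,None,fx=2,fy=2))
```

```text
tcp [283.2 335.8]
outer [270.8 364.5]
inner [295.3 307.7]
up [282.1 202.8]
```

View pics/z2.png

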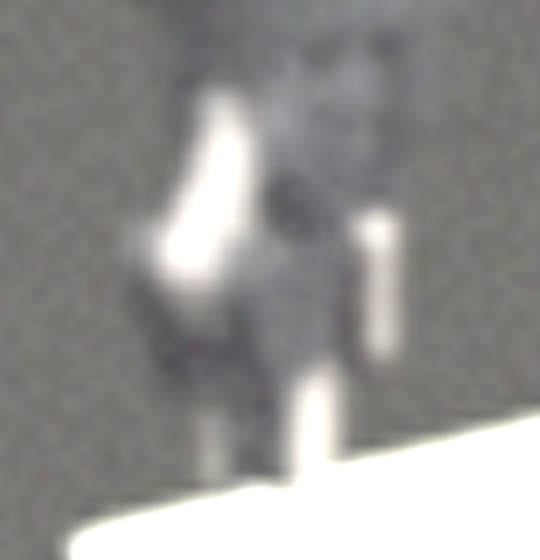

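The fingertips are light-coloured and blend in with the tray. Closing should settle it, since the gap should stop at about 5 mm.

```bash
python3 -m jog '{"linear":[[0,-0.15,0],[0,-0.15,0],[0,-0.15,0],[0,-0.15,0],[0,-0.15,0],[0,-0.15,0]],"twist":[0,0,0,0,0,0],"claw":[-0.7,-0.8,-1,-1,-1,-1]}' 20
python3 st.py
```

```text
t: 3.45
tcp_pos: [0.6101, -0.186, 0.072]
tool_rot: [0.535, 0.463, -0.535, 0.463]
force: [0.3, -0.6, 0.2]
finger_gap: 0.002
t 3.45 tcp [ 0.6101 -0.186   0.072 ] yaw -8.25 x [-0.  0. -1.] F [ 0.31 -0.56  0.21] T [-0.029  0.041  0.03 ] gap 0.0017 mm 0.14
```

Run:
```python
from h import *
d=manip.snapshot("top"); crop(d,"pics/t4.png",290,150,60,60,10)
c=manip.snapshot("scene"); crop(c,"pics/s4.png",290,170,50,60,10)
print(manip.sense()["tau"].round(1))
```

```text
[  0.  -47.7 -14.   -0.    0.    0. ]
```

View pics/s4.png

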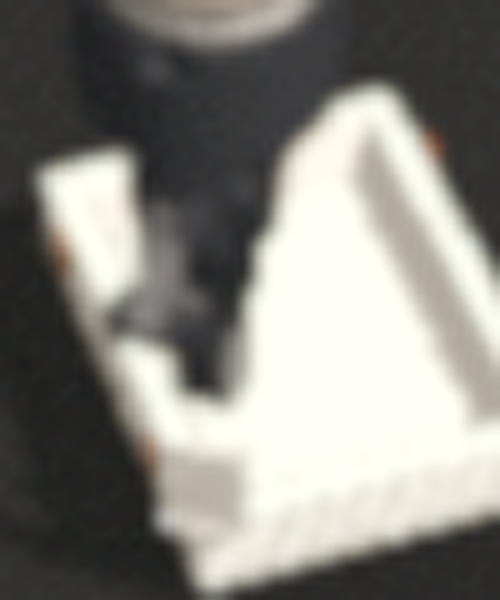

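View pics/t4.png

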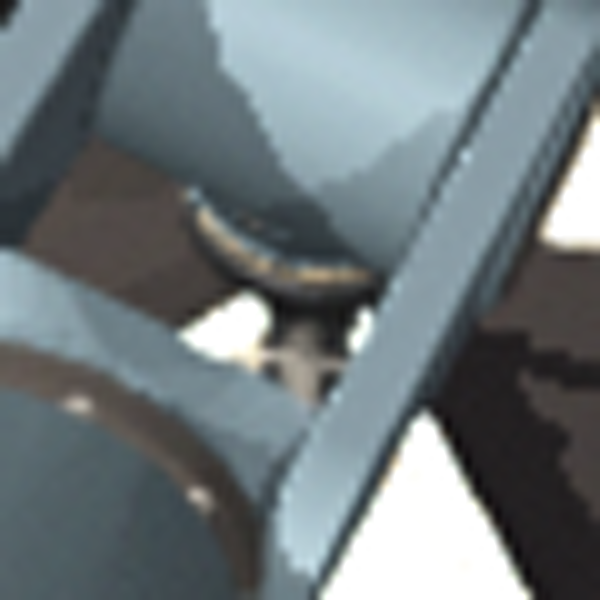

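Run:
```python
from h import *
c=manip.snapshot("scene"); 
print(c["pixels"][203:226,302:322].min(2))
s=manip.sense();p=s["tcp_pos"]
for h in(0,.02,.04,.073,.15,.25): print(h,proj(c,p+[0,0,h])[0].round(1))
im=c["pixels"][140:230,270:350].astype(float)
im=np.clip((im-215)*6,0,255).astype(np.uint8)
cv2.imwrite("pics/hi4.png",cv2.resize(im[:,:,::-1],None,fx=8,fy=6.6,interpolation=cv2.INTER_NEAREST))
d=manip.snapshot("top")
for h in(0,.02,.04,.073,.15,.25): print(h,proj(d,p+[0,0,h])[0].round(1))
```

```text
[[121 127 117 102  82  67  58  58  57  59  83 113 162 219 243 247 247 247
  247 247]
 [182 190 171 144 112  79  54  50  56  64  95 128 167 220 242 246 246 247
  247 247]
 [203 222 219 204 173 118  64  49  52  67 100 134 170 220 242 247 247 247
  247 247]
 [194 225 238 233 205 145  76  45  48  66 105 138 172 221 242 247 247 247
  247 247]
 [174 216 238 240 215 158  84  47  46  68 108 142 179 224 243 247 247 247
  247 247]
 [151 198 230 239 222 174 105  60  52  69 108 152 196 230 244 247 247 247
  247 247]
 [136 179 220 238 232 201 157 129 116 103 128 173 216 238 246 247 247 247
  247 247]
 [129 165 203 233 240 227 206 198 192 177 178 205 231 244 247 247 247 247
  247 247]
 [112 150 187 227 243 239 228 225 227 224 224 232 241 246 247 247 247 247
  247 247]
 [ 86 131 169 211 237 243 236 231 236 241 243 244 246 247 247 247 247 247
  247 247]
 [ 61 102 135 179 224 240 237 231 235 242 244 244 245 246 247 247 247 247
  247 247]
 [ 44  75 103 144 198 218 220 222 228 232 234 235 235 241 246 247 247 247
  247 247]
 [ 34  54  80 111 162 182 189 198 206 207 210 215 223 237 245 247 247 247
  247 
[... 379 characters left out ...]
166 166 166 179 213 237 244 242 234 231
  231 225]
 [ 34  34  40 101 168 184 179 178 178 174 170 178 208 227 235 232 223 221
  226 222]
 [ 34  33  40  94 154 174 180 190 194 189 184 186 205 222 229 222 214 220
  224 222]
 [ 31  35  38  58  96 121 152 178 187 190 196 205 214 224 228 219 216 224
  221 215]
 [ 33  34  35  35  42  66 113 155 179 192 209 219 223 225 221 215 221 225
  216 209]
 [ 34  35  35  33  34  48  91 148 192 214 225 225 221 222 215 213 217 210
  193 183]]
0 [310.9 216.2]
0.02 [310.8 211.9]
0.04 [310.8 207.5]
0.073 [310.8 200. ]
0.15 [310.6 181.2]
0.25 [310.5 153.7]
0 [322.3 175. ]
0.02 [322.2 174.1]
0.04 [322.2 173.1]
0.073 [322.1 171.4]
0.15 [322.  167.1]
0.25 [321.7 160.7]
```

View pics/hi4.png

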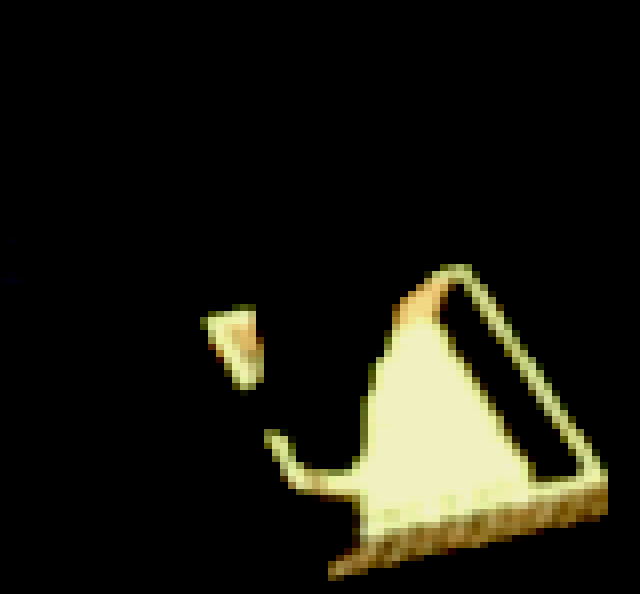

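```bash
python3 -m jog '{"linear":[[-3,0,0],[-6,0,0],[-10,0,3],[-12,0,6],[-12,0,10],[-12,0,12],[-12,0,12],[-12,0,12],[-12,0,12]],"twist":[0,0,0,0,0,0,0,0,0],"claw":[-1,-1,-1,-1,-1,-1,-0.6,-0.6,-0.6]}' 20
python3 st.py
python3 - <<'E'
from h import *
c=manip.snapshot("scene"); p=manip.sense()["tcp_pos"]; a=proj(c,p)[0]; print(a); u,v=(a-[40,55]).astype(int);print(u,v)
im=cv2.convertScaleAbs(c["pixels"][v:v+80,u:u+80,::-1],alpha=2.0,beta=10)
im=cv2.resize(im,None,fx=7,fy=7,interpolation=cv2.INTER_CUBIC)
for h in(0,.02,.073):
  q=((proj(c,p+[0,0,h])[0]-[u,v]+.5)*7).astype(int); cv2.circle(im,tuple(int(z) for z in q),2,(0,0,255),-1)
cv2.imwrite("pics/s5.png",im)
d=manip.snapshot("top");a=proj(d,p)[0];print(a)
E
```

```text
t: 4.4
tcp_pos: [0.5924, -0.3039, 0.1914]
tool_rot: [0.535, 0.463, -0.535, 0.462]
force: [0.2, -0.3, -0.7]
finger_gap: 0.197
t 4.4 tcp [ 0.5924 -0.3039  0.1914] yaw -8.26 x [-0.001  0.002 -1.   ] F [ 0.19 -0.28 -0.68] T [-0.011 -0.006  0.012] gap 0.1973 mm 16.77
[271.75426018 180.41569637]
231 125
[366.87930057 174.76366621]
```

View pics/s5.png

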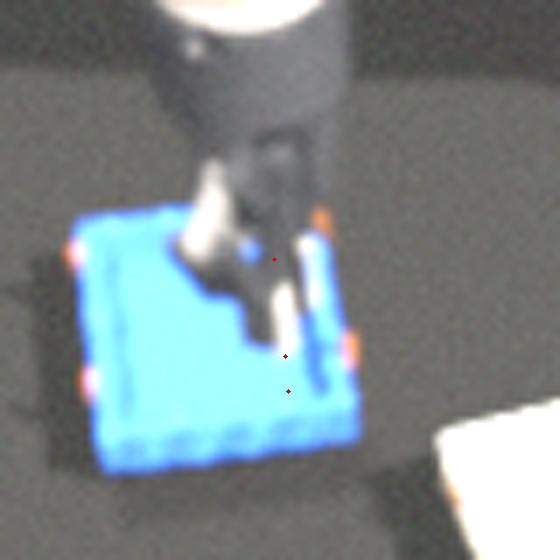

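Run:
```python
from h import *
d=manip.snapshot("top"); p=manip.sense()["tcp_pos"]; a=proj(d,p)[0]; u,v=330,135
im=cv2.convertScaleAbs(d["pixels"][v:v+80,u:u+80,::-1],alpha=1.5,beta=10)
im=cv2.resize(im,None,fx=7,fy=7,interpolation=cv2.INTER_CUBIC)
for h in(0,.073,.2):
  q=((proj(d,p+[0,0,h])[0]-[u,v]+.5)*7).astype(int); cv2.circle(im,tuple(int(z) for z in q),3,(0,0,255),-1)
cv2.imwrite("pics/t5.png",im)
```

```text
(no output)
```

View pics/t5.png

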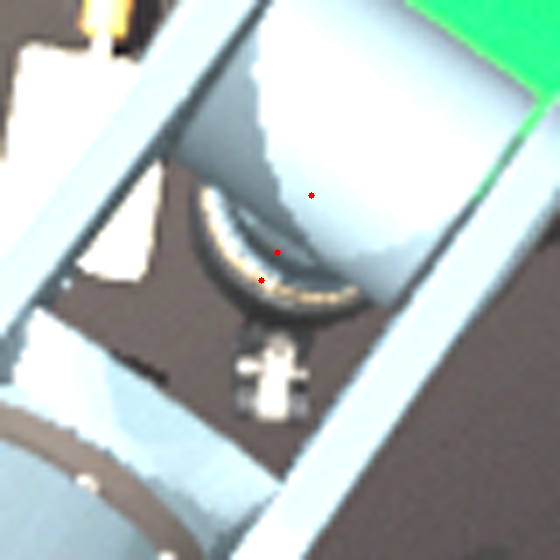

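Against the blue tray the real fingertips end around crop row 350. The reported TCP projects to row 391, so the fingertips are about 25 mm short of it, which is why the close missed the tab. I'll go back over the tab and descend deeper, watching the force.

```bash
python3 -m jog '{"linear":[[0,0,-4],[0,0,-8],[0,0,-12],[2,0,-12],[5,0,-12],[8,0,-12],[11,0,-12],[12,0,-12],[13,0,-12],[13.5,0,-12],[13.8,0,-12],[14,0,-12],[14,0,-12]],"twist":[0,0,0,0,0,0,0,0,0,0,0,0,0],"claw":[-0.5,-0.5,-0.5,-0.5,-0.5,-0.5,-0.5,-0.5,-0.5,-0.5,-0.5,-0.5,-0.5]}' 20
python3 st.py
python3 - <<'E'
from h import *
c=manip.snapshot("scene"); crop(c,"pics/s6.png",285,165,60,60,10)
E
```

```text
t: 5.63
tcp_pos: [0.6108, -0.1865, 0.053]
tool_rot: [0.535, 0.462, -0.534, 0.463]
force: [0.3, 0.2, -0.6]
finger_gap: 0.248
t 5.63 tcp [ 0.6108 -0.1865  0.053 ] yaw -8.26 x [ 0.002 -0.001 -1.   ] F [ 0.33  0.17 -0.64] T [0.007 0.033 0.009] gap 0.2475 mm 21.04
```

View pics/s6.png

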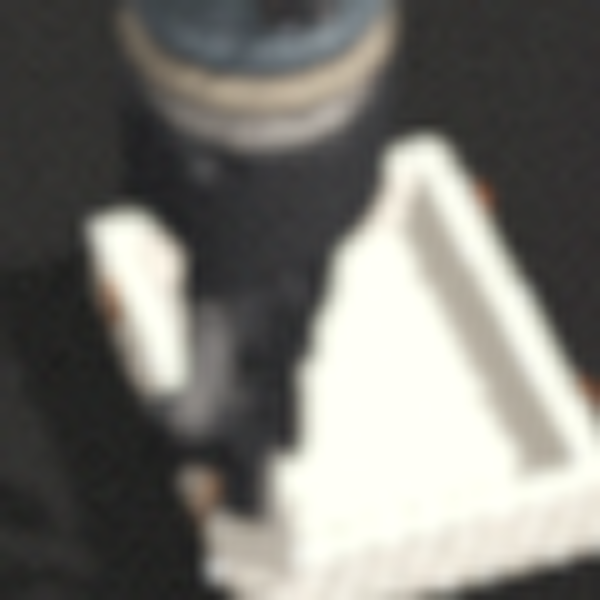

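The outer finger is now drawn in front of the tab's upper part, at about (245,510), but the overlap is small. I'll go 6 mm lower, then close.

```bash
python3 -m jog '{"linear":[[0.3,0,0],[0.6,0,0],[0.6,0,0],[0.6,0,0],[0.6,0,0],[0.6,0,0],[0.6,0,0]],"twist":[0,0,0,0,0,0,0],"claw":[-0.6,-0.7,-0.8,-1,-1,-1,-1]}' 20
python3 st.py
python3 - <<'E'
from h import *
c=manip.snapshot("scene"); crop(c,"pics/s7.png",285,165,60,60,10)
E
```

```text
t: 6.27
tcp_pos: [0.611, -0.1863, 0.0463]
tool_rot: [0.535, 0.462, -0.534, 0.463]
force: [2.6, -0.0, 0.0]
finger_gap: 0.047
t 6.27 tcp [ 0.611  -0.1863  0.0463] yaw -8.27 x [ 0.002 -0.001 -1.   ] F [ 2.59 -0.05  0.01] T [ 0.002 -0.502 -0.162] gap 0.0465 mm 3.95
```

View pics/s7.png

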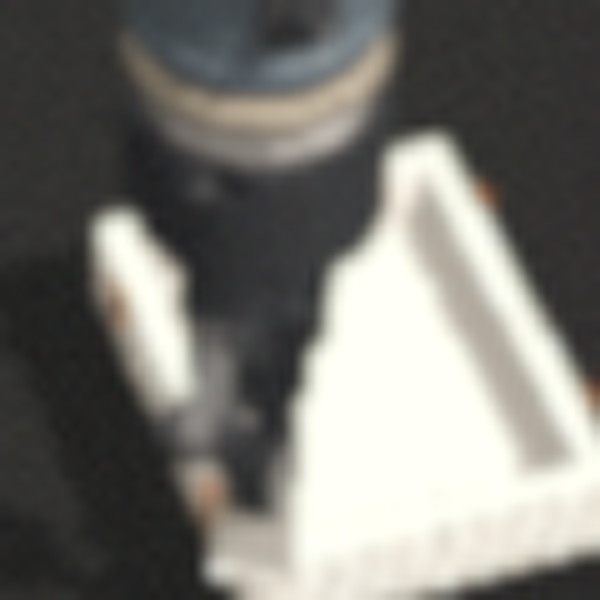

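Gripped: the gap holds at 0.047 instead of shutting. I'll take out the side load and start peeling in small steps along the hinge arc.

```bash
python3 -m jog '{"linear":[[0,0.1,0],[0,0.1,0],[0,0.1,0]],"twist":[0,0,0],"claw":[-1,-1,-1]}' 20; python3 st.py
python3 -m jog '{"linear":[[-0.1,0,0],[-0.2,0,0],[-0.3,0,0],[-0.4,-0.05,0],[-0.4,-0.05,0],[-0.4,-0.05,0]],"twist":[0,0,0,0,0,0],"claw":[-1,-1,-1,-1,-1,-1]}' 20; python3 st.py
```

```text
t: 6.57
tcp_pos: [0.611, -0.1863, 0.0461]
tool_rot: [-0.535, -0.463, 0.535, -0.463]
force: [2.2, -0.3, 0.6]
finger_gap: 0.046
t 6.57 tcp [ 0.611  -0.1863  0.0461] yaw -8.25 x [-0. -0. -1.] F [ 2.24 -0.28  0.61] T [-0.033 -0.3   -0.06 ] gap 0.0459 mm 3.91
t: 7.07
tcp_pos: [0.61, -0.1859, 0.0499]
tool_rot: [-0.534, -0.463, 0.535, -0.462]
force: [-0.0, 0.0, -1.7]
finger_gap: 0.043
t 7.07 tcp [ 0.61   -0.1859  0.0499] yaw -8.24 x [-0.001  0.    -1.   ] F [-0.03  0.04 -1.66] T [-0.01   0.003 -0.119] gap 0.0426 mm 3.62
```

```bash
python3 -m jog '{"linear":[[-0.1,0,0],[-0.2,-0.05,0],[-0.3,-0.05,0],[-0.4,-0.05,0],[-0.5,-0.1,0],[-0.5,-0.1,0]],"twist":[0,0,0,0,0,0],"claw":[-1,-1,-1,-1,-1,-1]}' 20; python3 st.py;  python3 - <<'E'
from h import *
c=manip.snapshot("scene"); crop(c,"pics/s8.png",275,165,70,60,10)
E
```

```text
t: 7.57
tcp_pos: [0.6097, -0.1862, 0.0554]
tool_rot: [0.535, 0.462, -0.535, 0.463]
force: [-0.2, -0.5, -1.4]
finger_gap: 0.047
t 7.57 tcp [ 0.6097 -0.1862  0.0554] yaw -8.24 x [ 0.001 -0.001 -1.   ] F [-0.17 -0.47 -1.41] T [-0.144 -0.095 -0.019] gap 0.0471 mm 4.0
```

View pics/s8.png

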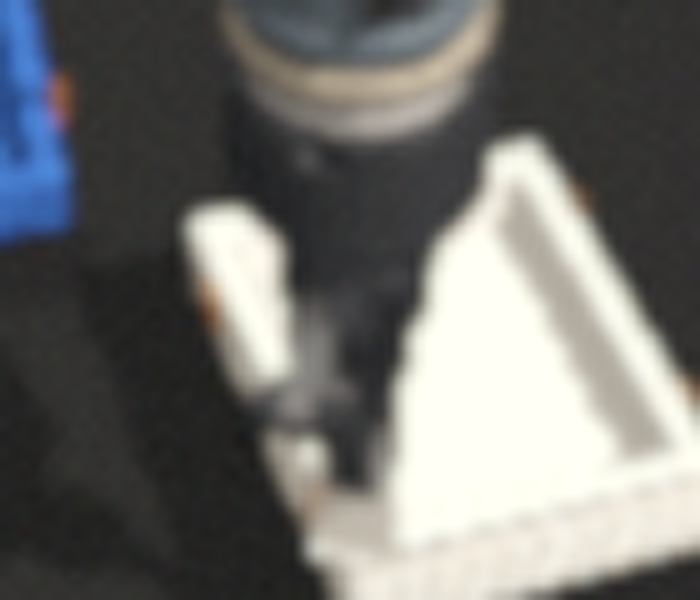

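```bash
python3 -m jog '{"linear":[[-0.1,0,0],[-0.2,-0.05,0],[-0.3,-0.1,0],[-0.4,-0.1,0],[-0.5,-0.1,0],[-0.6,-0.15,0],[-0.7,-0.15,0],[-0.8,-0.2,0],[-0.8,-0.2,0],[-0.8,-0.2,0]],"twist":[0,0,0,0,0,0,0,0,0,0],"claw":[-1,-1,-1,-1,-1,-1,-1,-1,-1,-1]}' 20; python3 st.py;  python3 - <<'E'
from h import *
c=manip.snapshot("scene"); crop(c,"pics/s9.png",275,165,80,75,8)
c=manip.snapshot("top"); crop(c,"pics/t9.png",270,150,100,100,6)
E
```

```text
t: 8.45
tcp_pos: [0.6077, -0.1856, 0.0632]
tool_rot: [0.535, 0.463, -0.535, 0.463]
force: [0.8, -1.1, -0.9]
finger_gap: 0.049
t 8.45 tcp [ 0.6077 -0.1856  0.0632] yaw -8.25 x [ 0.  0. -1.] F [ 0.78 -1.13 -0.94] T [-0.091 -0.169  0.054] gap 0.0485 mm 4.13
```

View pics/s9.png

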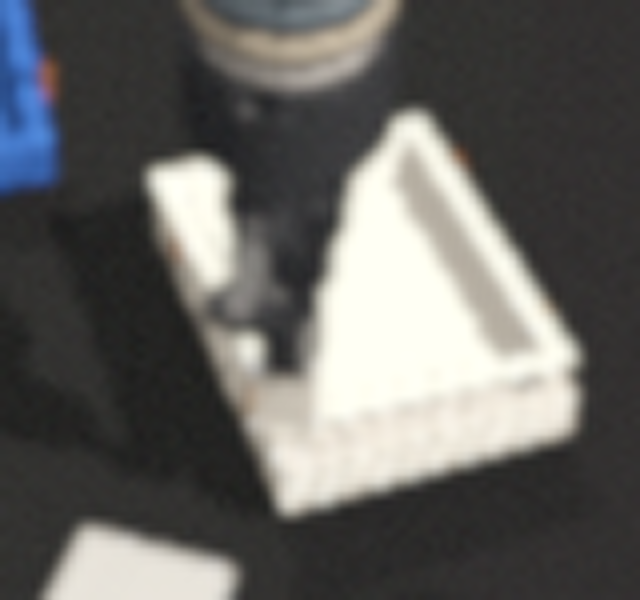

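View pics/t9.png

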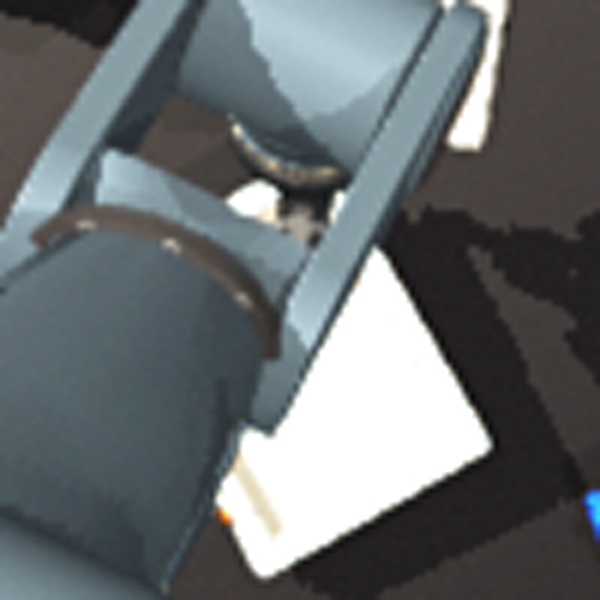

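Run:
```python
from h import *
c=manip.snapshot("scene"); crop(c,"pics/s10.png",315,170,40,50,12); 
for X in([-.082,.062,.049],[-.082,.062,.040],[.082,.062,.049],[.082,.062,.040],[-.082,-.062,.049]):
  a=np.radians(28.7);W=[.5124+np.cos(a)*X[0]-np.sin(a)*X[1],-.1718+np.sin(a)*X[0]+np.cos(a)*X[1],X[2]]
  print(X,((proj(c,W)[0]-[315,170]+.5)*12-.5).round())
```

```text
[-0.082, 0.062, 0.049] [161. 103.]
[-0.082, 0.062, 0.04] [160. 125.]
[0.082, 0.062, 0.049] [389. 504.]
[0.082, 0.062, 0.04] [387. 526.]
[-0.082, -0.062, 0.049] [-248.  208.]
```

View pics/s10.png

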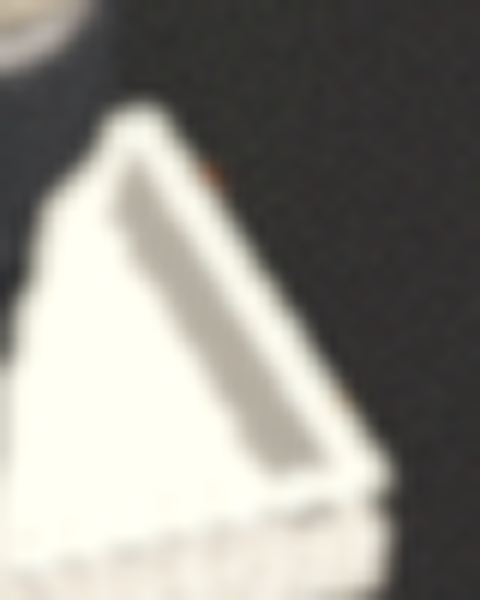

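The tray is hinging. The far corner is still at its original pixel, about (158,103), and the +x+y corner is up about 10 mm. I'll peel on.

```bash
python3 -m jog '{"linear":[[-0.1,-0.05,0],[-0.2,-0.05,0],[-0.3,-0.1,0],[-0.4,-0.1,0],[-0.5,-0.15,0],[-0.6,-0.15,0],[-0.7,-0.2,0],[-0.8,-0.25,0],[-0.9,-0.25,0],[-1.0,-0.3,0],[-1.1,-0.3,0],[-1.2,-0.35,0],[-1.3,-0.35,0],[-1.3,-0.35,0],[-1.3,-0.35,0]],"twist":[0,0,0,0,0,0,0,0,0,0,0,0,0,0,0],"claw":[-1,-1,-1,-1,-1,-1,-1,-1,-1,-1,-1,-1,-1,-1,-1]}' 20; python3 st.py;  python3 - <<'E'
from h import *
c=manip.snapshot("scene"); crop(c,"pics/s11.png",275,160,80,75,8)
E
```

```text
t: 9.85
tcp_pos: [0.6042, -0.1852, 0.0761]
tool_rot: [0.535, 0.463, -0.535, 0.463]
force: [-1.5, -0.3, -1.7]
finger_gap: 0.045
t 9.85 tcp [ 0.6042 -0.1852  0.0761] yaw -8.25 x [ 0. -0. -1.] F [-1.55 -0.3  -1.69] T [-0.085 -0.057  0.002] gap 0.0449 mm 3.82
```

View pics/s11.png

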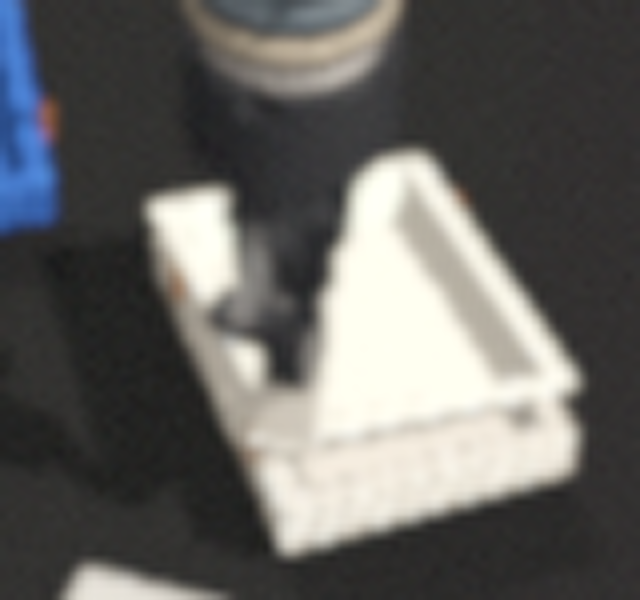

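The tab is about 30 mm up, and the far corner is unmoved at full-frame (328.5,178.3). I'll peel a little more, then grip harder to level the plate against the pads.

```bash
python3 -m jog '{"linear":[[-0.1,-0.05,0],[-0.2,-0.05,0],[-0.3,-0.1,0],[-0.4,-0.1,0],[-0.5,-0.15,0],[-0.5,-0.15,0],[-0.5,-0.15,0]],"twist":[0,0,0,0,0,0,0],"claw":[-1,-1,-1,-1,-1,-1,-1]}' 20; python3 st.py
python3 -m jog '{"linear":[[0,0,0],[0,0,0],[0,0,0],[0,0,0]],"twist":[0,0,0,0],"claw":[-1,-1,-1,-1]}' 60; python3 st.py;  python3 - <<'E'
from h import *
c=manip.snapshot("scene"); crop(c,"pics/s12.png",275,160,80,75,8)
E
```

```text
t: 10.48
tcp_pos: [0.6028, -0.185, 0.0812]
tool_rot: [0.535, 0.463, -0.535, 0.463]
force: [1.0, -0.7, -0.1]
finger_gap: 0.045
t 10.48 tcp [ 0.6028 -0.185   0.0812] yaw -8.25 x [ 0. -0. -1.] F [ 1.01 -0.65 -0.15] T [-0.033 -0.084  0.03 ] gap 0.0452 mm 3.84
t: 10.82
tcp_pos: [0.6026, -0.1849, 0.081]
tool_rot: [-0.535, -0.463, 0.535, -0.463]
force: [0.8, 0.6, -1.4]
finger_gap: 0.019
t 10.82 tcp [ 0.6026 -0.1849  0.081 ] yaw -8.25 x [-0.  0. -1.] F [ 0.8   0.61 -1.42] T [-0.035 -0.082  0.034] gap 0.019 mm 1.61
```

View pics/s12.png

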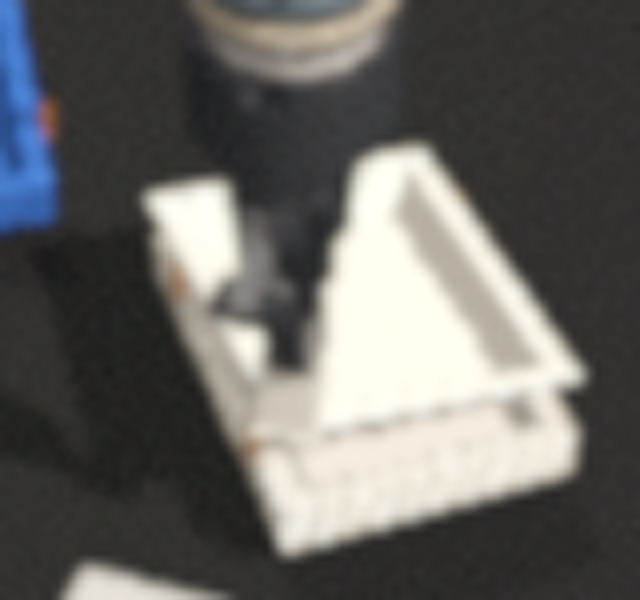

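```bash
python3 -m jog '{"linear":[[0,0,0],[0,0,0],[-0.3,0,0],[-0.6,0,0],[-0.9,0,0],[-1.2,0,0],[-1.5,0,0],[-1.5,0,0],[-1.5,0,0]],"twist":[0,0,0,0,0,0,0,0,0],"claw":[-1,-1,-1,-1,-1,-1,-1,-1,-1]}' 80; python3 st.py;  python3 - <<'E'
from h import *
c=manip.snapshot("scene"); crop(c,"pics/s13.png",275,160,80,75,8)
E
```

```text
t: 11.62
tcp_pos: [0.6029, -0.185, 0.0965]
tool_rot: [0.535, 0.462, -0.535, 0.463]
force: [-0.7, 0.4, -1.5]
finger_gap: 0.014
t 11.62 tcp [ 0.6029 -0.185   0.0965] yaw -8.25 x [ 0.001 -0.    -1.   ] F [-0.73  0.41 -1.51] T [ 0.025 -0.09   0.021] gap 0.0136 mm 1.16
```

View pics/s13.png

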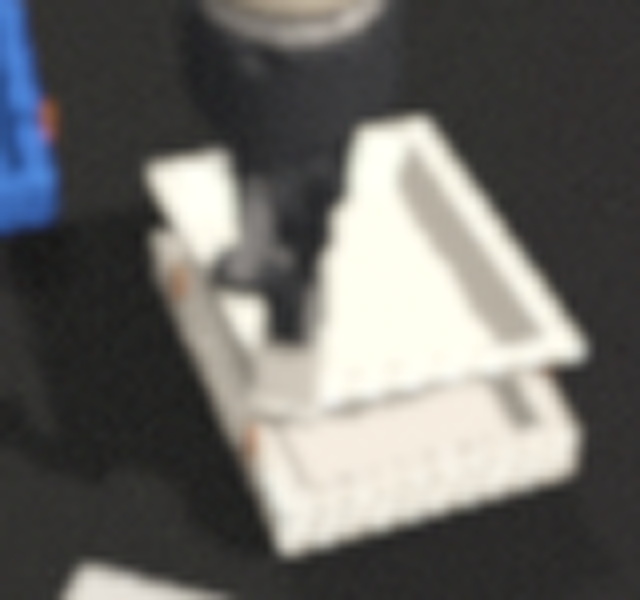

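The tray is off and the stack hasn't moved. I'll raise it and measure its tilt.

```bash
python3 -m jog '{"linear":[[-1,0,0],[-2,0,0],[-3,0,0],[-4,0,0],[-5,0,0],[-5.5,0,0],[-5.5,0,0],[-5.5,0,0]],"twist":[0,0,0,0,0,0,0,0],"claw":[-1,-1,-1,-1,-1,-1,-1,-1]}' 80; python3 st.py;  python3 - <<'E'
from h import *
c=manip.snapshot("scene"); crop(c,"pics/s14.png",275,135,80,100,8)
c=manip.snapshot("top"); crop(c,"pics/t14.png",270,150,100,100,6)
E
```

```text
t: 12.33
tcp_pos: [0.6028, -0.185, 0.1516]
tool_rot: [0.535, 0.462, -0.535, 0.463]
force: [0.0, 0.7, -1.5]
finger_gap: 0.016
t 12.33 tcp [ 0.6028 -0.185   0.1516] yaw -8.25 x [ 0.001 -0.    -1.   ] F [ 0.    0.72 -1.48] T [-0.022 -0.062  0.006] gap 0.0156 mm 1.33
```

View pics/s14.png

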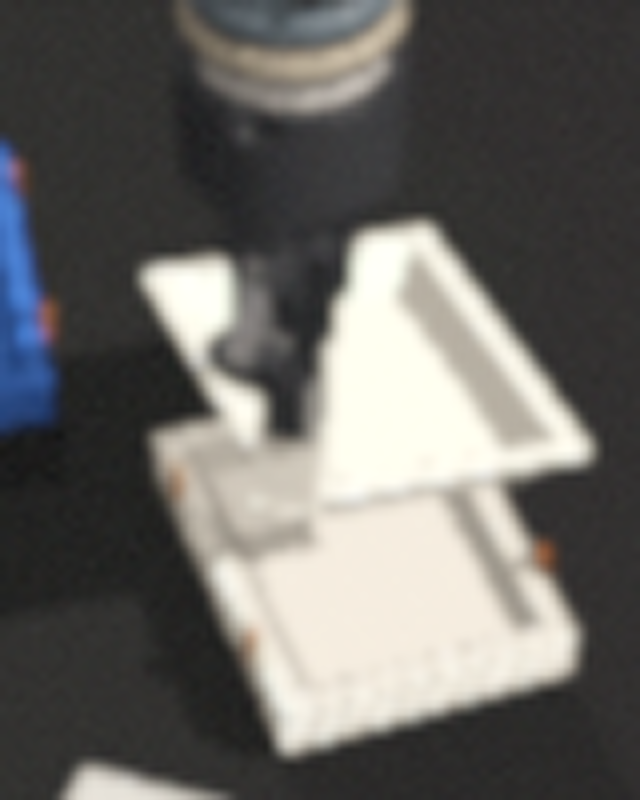

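View pics/t14.png

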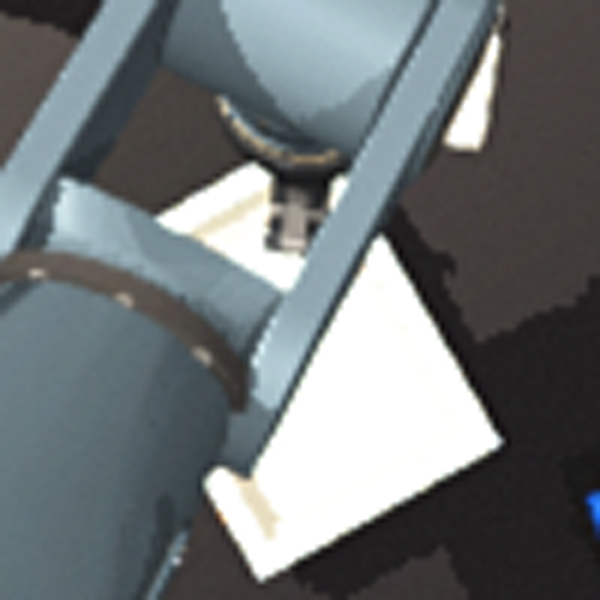

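```bash
cat > fit.py <<'E'
from h import *
from scipy.optimize import least_squares
from scipy.spatial.transform import Rotation as Ro
L=dict(pp=(.082,.062,.022),mp=(-.082,.062,.022),mm=(-.082,-.062,.022),tabtop=(.079,-.060,.057),tip=(.079,-.060,.053))
def fit(obs,x0,tabz=None,w=1):
    # obs: (snap, uv, name); tilt params rotvec
    def model(p,n): return Ro.from_euler('zyx',p[3:]).as_matrix()@np.array(L[n])+p[:3]
    def res(p):
        r=[]
        for s,uv,n in obs: r+=list(proj(s,model(p,n))[0]-uv)
        if tabz is not None: r+=list((model(p,'tip')-tabz)/.003)
        return np.array(r)
    q=least_squares(res,x0); 
    R=Ro.from_euler('zyx',q.x[3:]).as_matrix()
    print("pos",q.x[:3].round(4),"yaw,pitch,roll",np.degrees(q.x[3:]).round(1),"tilt",np.degrees(np.arccos(R[2,2])).round(1),"upaxis",R[:,2].round(3),"res",res(q.x).round(1))
    for n in L: print(n,model(q.x,n).round(4))
    return q.x
E
python3 - <<'E'
from fit import *
c=manip.snapshot("scene");d=manip.snapshot("top");p=manip.sense()["tcp_pos"]
f=lambda u,v,s,a,b:((u+.5)/s-.5+a,(v+.5)/s-.5+b)
obs=[(c,f(432,216,8,275,135),'mp'),(c,f(597,457,8,275,135),'pp'),(c,f(136,268,8,275,135),'mm'),(d,f(503,440,6,270,150),'mm')]
fit(obs,[.504,-.171,.1,.5,0,0]); fit(obs,[.504,-.171,.1,.5,0,0],p+[0,0,.027])
E
```

```text
pos [ 0.5129 -0.1738  0.1136] yaw,pitch,roll [29.4 -6.4 -2. ] tilt 6.7 upaxis [-0.111  0.034  0.993] res [-0.8 -0.1 -0.5 -0.1  0.8 -0.  -0.4 -0.1]
pp [ 0.5512 -0.0787  0.1367]
mp [ 0.4092 -0.1597  0.1236]
mm [ 0.4697 -0.2675  0.1341]
tabtop [ 0.6043 -0.185   0.1816]
tip [ 0.6047 -0.1851  0.1776]
pos [ 0.5118 -0.1739  0.1126] yaw,pitch,roll [29.7 -6.8 -2.3] tilt 7.1 upaxis [-0.118  0.04   0.992] res [-0.9  0.1 -0.4 -0.2  0.8 -0.  -0.4  0.2  0.4  0.1  0. ]
pp [ 0.5495 -0.0785  0.1354]
mp [ 0.408  -0.1603  0.1219]
mm [ 0.4689 -0.2676  0.1334]
tabtop [ 0.6027 -0.1843  0.1813]
tip [ 0.6032 -0.1844  0.1773]
```

The fit of the held tray gives a 7° tilt, tab corner up, with only a few mm of the tab left in the pads. I'll set it down on the empty desk left of the pad, regrip deeper with it level, and lift again.

```bash
python3 -m jog '{"linear":[[0,-0.1,-0.4],[0,-0.2,-1.2],[0,-0.45,-2.4],[0,-0.75,-4],[0,-1.1,-6],[0,-1.5,-8],[0,-1.9,-10],[0,-2.3,-12],[0,-2.7,-14],[0,-3.1,-16],[0,-3.5,-18],[0,-3.8,-20],[0,-4.2,-22],[0,-4.6,-24],[0,-5,-26],[0,-5.4,-28],[0,-5.7,-30],[0,-6.1,-32],[0,-6.5,-34],[0,-6.9,-36]],"twist":[0,0.01,0.02,0.04,0.06,0.08,0.1,0.12,0.14,0.16,0.18,0.2,0.22,0.24,0.26,0.28,0.3,0.32,0.34,0.36],"claw":[-1,-1,-1,-1,-1,-1,-1,-1,-1,-1,-1,-1,-1,-1,-1,-1,-1,-1,-1,-1]}' 80; python3 st.py;  python3 - <<'E'
from h import *
from scipy.spatial.transform import Rotation as Ro
s=manip.sense();R=Ro.from_quat(s["tool_rot"]).as_matrix()
print(R.T@(np.array([.579,.35,.1516])-s["tcp_pos"])*100)
c=manip.snapshot("scene"); crop(c,"pics/s15.png",350,100,130,150,5)
E
```

```text
t: 14.2
tcp_pos: [0.5852, 0.1829, 0.1508]
tool_rot: [-0.609, -0.359, 0.609, -0.359]
force: [-0.2, 0.1, -1.3]
finger_gap: 0.016
t 14.2 tcp [0.5852 0.1829 0.1508] yaw -28.93 x [-0.001 -0.    -1.   ] F [-0.25  0.09 -1.26] T [-0.039 -0.073 -0.004] gap 0.0156 mm 1.33
[ -0.08063829  -8.62582293 -14.32525162]
```

View pics/s15.png

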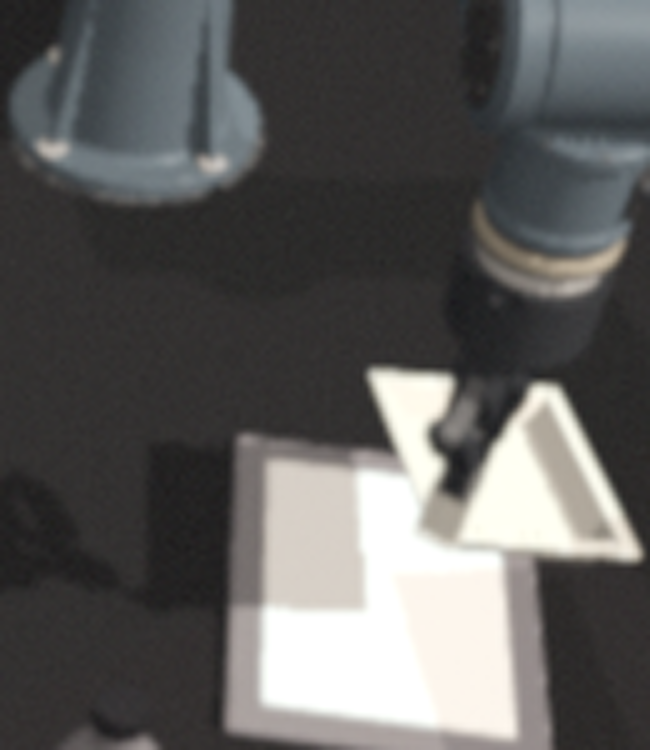

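Still held, tab near (440,515) in the crop. I'll continue to the empty spot.

```bash
python3 -m jog '{"linear":[[0,-0.9,-1.5],[0,-1.8,-3],[0,-2.7,-4.5],[0,-3.6,-6],[0,-4.5,-7.5],[0,-5.4,-9],[0,-6.3,-10.5],[0,-7.2,-12],[0,-8,-13.3],[0,-8.6,-14.3],[0,-8.6,-14.3],[3,-8.6,-14.3],[5,-8.6,-14.3],[6.5,-8.6,-14.3],[7,-8.6,-14.3],[7,-8.6,-14.3]],"twist":[0.02,0.04,0.06,0.08,0.1,0.12,0.14,0.16,0.16,0.16,0.16,0.16,0.16,0.16,0.16,0.16],"claw":[-1,-1,-1,-1,-1,-1,-1,-1,-1,-1,-1,-1,-1,-1,-1,-1]}' 80; python3 st.py;  python3 - <<'E'
from h import *
c=manip.snapshot("scene"); crop(c,"pics/s16.png",420,120,110,130,6)
c=manip.snapshot("top"); crop(c,"pics/t16.png",40,130,130,110,6)
E
```

```text
t: 15.58
tcp_pos: [0.5786, 0.3467, 0.0792]
tool_rot: [-0.634, -0.31, 0.637, -0.31]
force: [0.0, -1.0, -0.5]
finger_gap: 0.013
t 15.58 tcp [0.5786 0.3467 0.0792] yaw -38.07 x [-0.004 -0.002 -1.   ] F [ 0.04 -1.03 -0.46] T [-0.026 -0.066 -0.01 ] gap 0.0134 mm 1.14
```

View pics/s16.png

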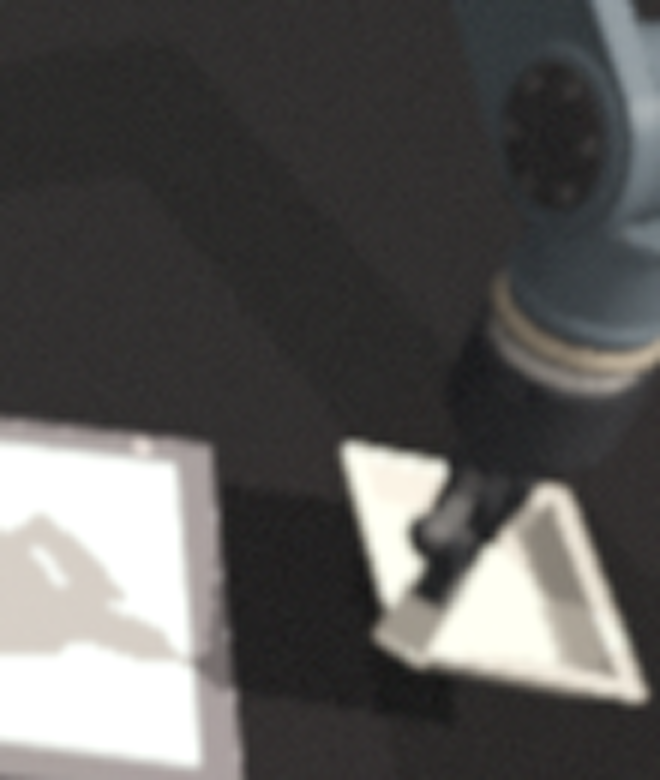

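View pics/t16.png

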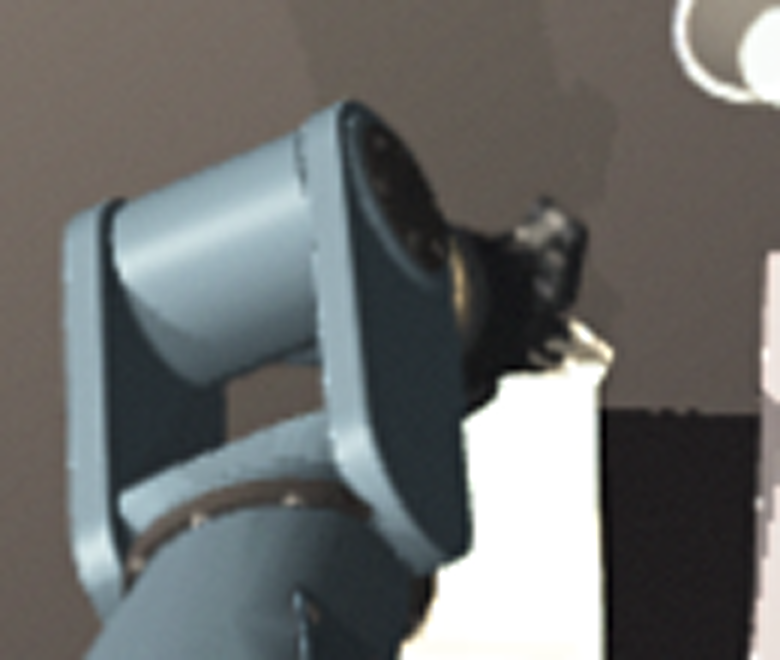

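```bash
python3 -m jog '{"linear":[[1,0,0],[2,0,0],[2.8,0,0],[3.4,0,0],[3.8,0,0],[4.1,0,0],[4.3,0,0],[4.5,0,0],[4.5,0,0]],"twist":[0,0,0,0,0,0,0,0,0],"claw":[-1,-1,-1,-1,-1,-1,-1,-1,-1]}' 25; python3 st.py; python3 -m jog '{"linear":[[0.1,0,0],[0.2,0,0],[0.3,0,0],[0.3,0,0]],"twist":[0,0,0,0],"claw":[-1,-1,-1,-1]}' 20; python3 st.py;  python3 - <<'E'
from h import *
c=manip.snapshot("scene"); crop(c,"pics/s17.png",420,150,110,100,7)
E
```

```text
t: 16.43
tcp_pos: [0.5798, 0.348, 0.0358]
tool_rot: [-0.636, -0.31, 0.636, -0.31]
force: [0.0, -0.6, -0.3]
finger_gap: 0.015
t 16.43 tcp [0.5798 0.348  0.0358] yaw -38.04 x [-0. -0. -1.] F [ 0.04 -0.64 -0.3 ] T [-0.03  -0.057  0.021] gap 0.015 mm 1.27
t: 16.77
tcp_pos: [0.5799, 0.348, 0.0331]
tool_rot: [0.636, 0.31, -0.636, 0.31]
force: [0.6, -0.0, -0.6]
finger_gap: 0.018
t 16.77 tcp [0.5799 0.348  0.0331] yaw -38.04 x [ 0.  0. -1.] F [ 0.59 -0.04 -0.59] T [-0.039 -0.015 -0.   ] gap 0.0184 mm 1.56
```

View pics/s17.png

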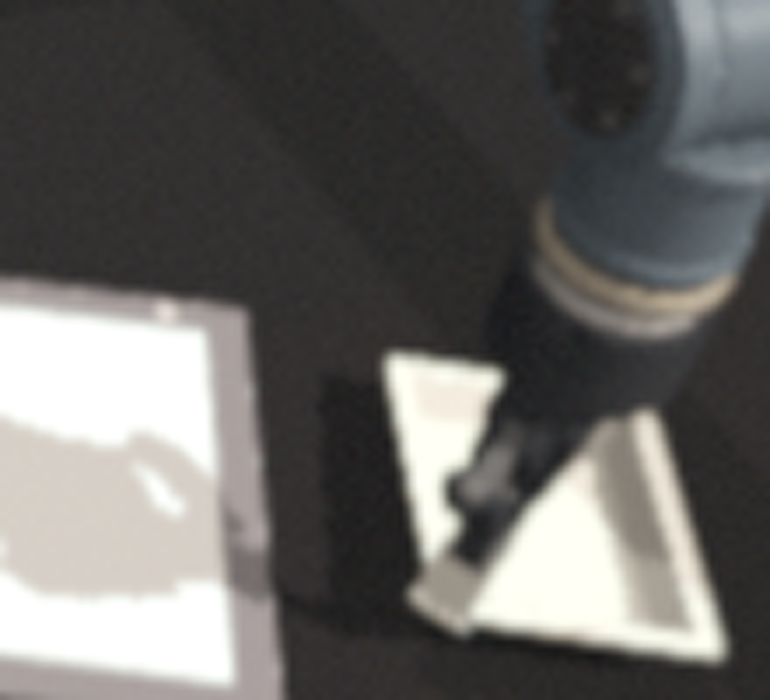

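```bash
python3 -m jog '{"linear":[[0.1,0,0],[0.2,0,0],[0.3,0,0],[0.3,0,0]],"twist":[0,0,0,0],"claw":[-1,-1,-1,-1]}' 20; python3 st.py; python3 -m jog '{"linear":[[0.1,0,0],[0.2,0,0],[0.3,0,0],[0.3,0,0]],"twist":[0,0,0,0],"claw":[-1,-1,-1,-1]}' 20; python3 st.py
```

```text
t: 17.15
tcp_pos: [0.5797, 0.3479, 0.0298]
tool_rot: [-0.636, -0.31, 0.636, -0.31]
force: [0.2, -0.2, -0.4]
finger_gap: 0.02
t 17.15 tcp [0.5797 0.3479 0.0298] yaw -38.05 x [-0. -0. -1.] F [ 0.24 -0.23 -0.37] T [-0.089 -0.047 -0.018] gap 0.02 mm 1.7
t: 17.48
tcp_pos: [0.5796, 0.3479, 0.0268]
tool_rot: [-0.636, -0.31, 0.636, -0.31]
force: [0.3, -0.8, -0.4]
finger_gap: 0.017
t 17.48 tcp [0.5796 0.3479 0.0268] yaw -38.05 x [-0. -0. -1.] F [ 0.28 -0.8  -0.42] T [-0.059 -0.035  0.015] gap 0.0168 mm 1.43
```

```bash
python3 -m jog '{"linear":[[0.1,0,0],[0.2,0,0],[0.3,0,0],[0.3,0,0]],"twist":[0,0,0,0],"claw":[-1,-1,-1,-1]}' 20; python3 st.py; python3 -m jog '{"linear":[[0.1,0,0],[0.2,0,0],[0.3,0,0],[0.3,0,0]],"twist":[0,0,0,0],"claw":[-1,-1,-1,-1]}' 20; python3 st.py
python3 - <<'E'
from h import *
c=manip.snapshot("scene"); crop(c,"pics/s18.png",420,150,110,100,7)
E
```

```text
t: 17.82
tcp_pos: [0.5796, 0.3479, 0.0238]
tool_rot: [-0.636, -0.31, 0.636, -0.31]
force: [0.1, 0.1, -0.4]
finger_gap: 0.013
t 17.82 tcp [0.5796 0.3479 0.0238] yaw -38.04 x [-0. -0. -1.] F [ 0.11  0.05 -0.42] T [-0.014 -0.095 -0.023] gap 0.013 mm 1.11
t: 18.15
tcp_pos: [0.5796, 0.3479, 0.0207]
tool_rot: [-0.636, -0.31, 0.636, -0.31]
force: [0.5, -0.9, -0.9]
finger_gap: 0.013
t 18.15 tcp [0.5796 0.3479 0.0207] yaw -38.04 x [-0. -0. -1.] F [ 0.47 -0.95 -0.85] T [-0.014 -0.081  0.028] gap 0.0135 mm 1.15
```

View pics/s18.png

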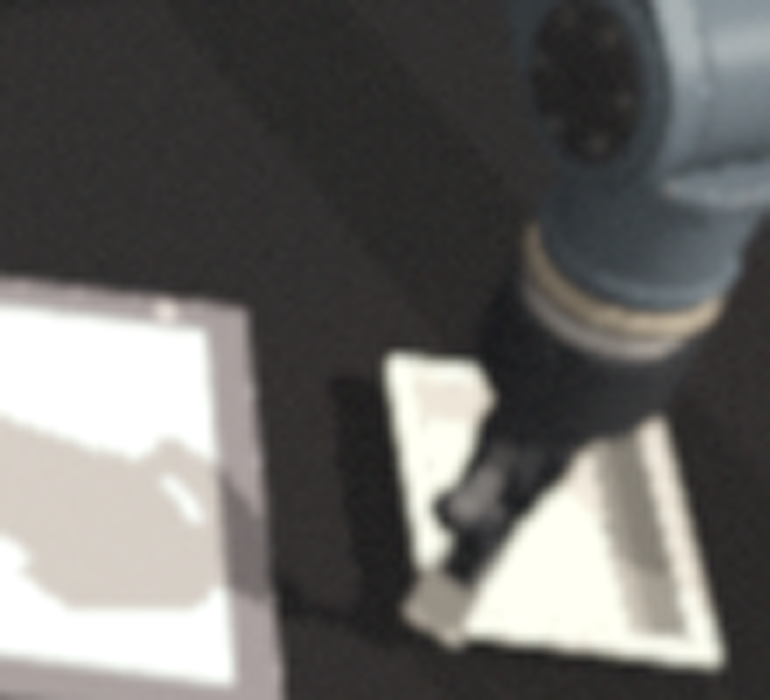

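```bash
python3 -m jog '{"linear":[[0.1,0,0],[0.2,0,0],[0.3,0,0],[0.4,0,0],[0.4,0,0]],"twist":[0,0,0,0,0],"claw":[-1,-1,-1,-1,-1]}' 20; python3 st.py; python3 -m jog '{"linear":[[0.1,0,0],[0.2,0,0],[0.3,0,0],[0.4,0,0],[0.4,0,0]],"twist":[0,0,0,0,0],"claw":[-1,-1,-1,-1,-1]}' 20; python3 st.py
python3 - <<'E'
from h import *
c=manip.snapshot("scene"); crop(c,"pics/s19.png",420,150,110,100,7)
E
```

```text
t: 18.62
tcp_pos: [0.5813, 0.3478, 0.0185]
tool_rot: [0.637, 0.309, -0.635, 0.31]
force: [-0.3, -2.6, 6.6]
finger_gap: 0.014
t 18.62 tcp [0.5813 0.3478 0.0185] yaw -38.02 x [ 0.003 -0.    -1.   ] F [-0.35 -2.64  6.6 ] T [-0.352  0.033 -0.029] gap 0.0144 mm 1.23
t: 19.03
tcp_pos: [0.5844, 0.347, 0.0169]
tool_rot: [0.638, 0.309, -0.633, 0.312]
force: [1.5, -5.7, 13.6]
finger_gap: 0.019
t 19.03 tcp [0.5844 0.347  0.0169] yaw -37.98 x [ 0.009 -0.001 -1.   ] F [ 1.46 -5.68 13.59] T [-1.025 -0.245  0.077] gap 0.0191 mm 1.62
```

View pics/s19.png

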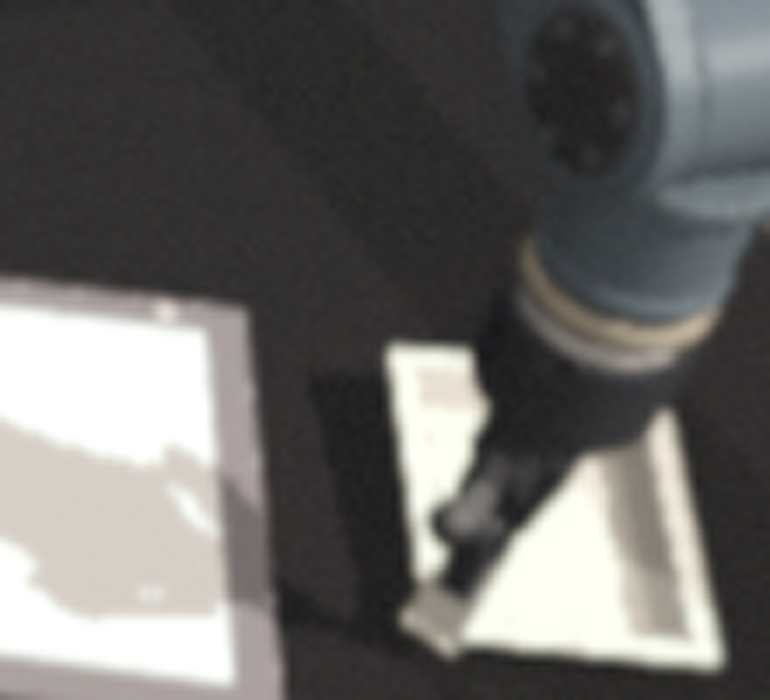

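It's on the desk now, with the force up to 13 N. I'll ease up, open, and let it sit flat.

```bash
python3 -m jog '{"linear":[[-0.2,0,0],[-0.4,0,0],[-0.4,0,0],[-0.4,0,0],[-0.4,0,0],[-0.4,0,0],[-0.4,0,0]],"twist":[0,0,0,0,0,0,0],"claw":[-1,-1,-0.8,-0.7,-0.6,-0.5,-0.5]}' 20; python3 st.py
python3 - <<'E'
from h import *
c=manip.snapshot("scene"); crop(c,"pics/s20.png",420,150,110,100,7)
c=manip.snapshot("top"); crop(c,"pics/t20.png",40,140,130,110,6)
E
```

```text
t: 19.67
tcp_pos: [0.5793, 0.348, 0.0163]
tool_rot: [-0.635, -0.31, 0.636, -0.31]
force: [-0.2, -0.0, 0.4]
finger_gap: 0.252
t 19.67 tcp [0.5793 0.348  0.0163] yaw -38.03 x [-0.001 -0.    -1.   ] F [-0.24 -0.05  0.36] T [ 0.008 -0.045  0.004] gap 0.2522 mm 21.43
```

View pics/s20.png

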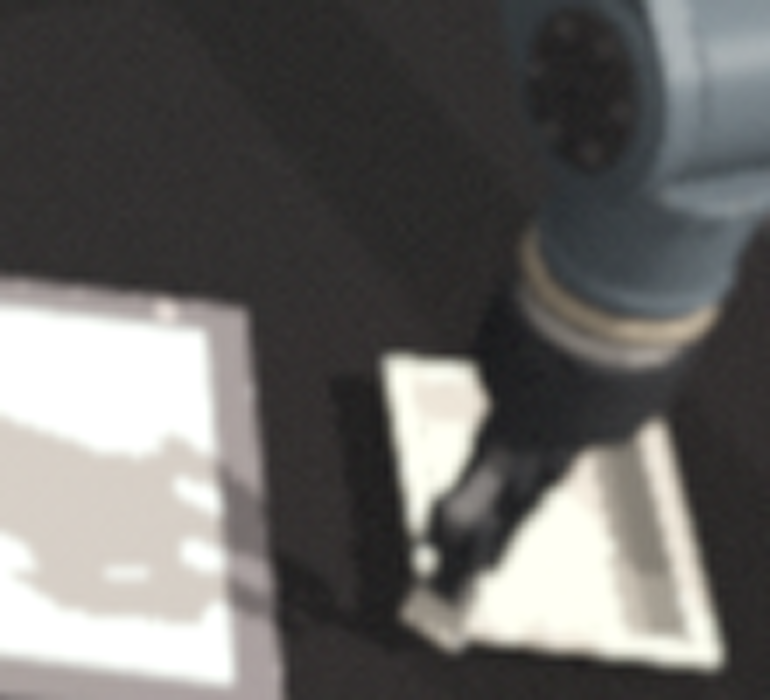

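View pics/t20.png

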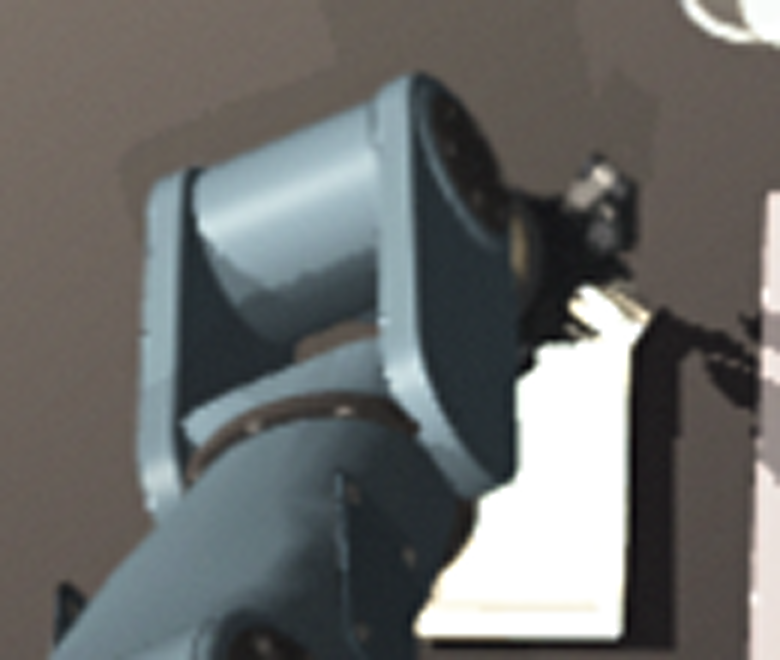

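Run:
```python
from fit import *
c=manip.snapshot("scene");d=manip.snapshot("top");s=manip.sense();p=s["tcp_pos"]
f=lambda u,v,s,a,b:((u+.5)/s-.5+a,(v+.5)/s-.5+b)
obs=[(c,f(385,354,7,420,150),'mm'),(c,f(723,664,7,420,150),'pp'),(d,f(623,638,6,40,140),'mm')]
def res(q):
  R=Ro.from_euler('z',q[2]).as_matrix(); r=[]
  for S,uv,n in obs: r+=list(proj(S,R@np.array(L[n])+[q[0],q[1],0])[0]-uv)
  return np.array(r)
q=least_squares(res,[.5,.4,0]).x; print(q,np.degrees(q[2]),res(q).round(1))
tab=Ro.from_euler('z',q[2]).as_matrix()@np.array(L['tabtop'])+[q[0],q[1],0];print("tab",tab,"tcp",p)
R=Ro.from_quat(s["tool_rot"]).as_matrix();print("tool shift cm",(R.T@(tab-p)*100).round(2))
```

```text
[ 0.49953334  0.40742605 -0.0101732 ] -0.5828815511534945 [ 0.2  0.3 -0.5 -0.9 -0.4 -0.6]
tab [0.57791887 0.34662548 0.057     ] tcp [0.57963561 0.34800304 0.01675128]
tool shift cm [-4.02 -0.05  0.22]
```

Tray flat on the desk at (0.4995, 0.407), yaw -0.6°. The tab is within 2 mm of the tool axis. I'll go 12 mm deeper and grip hard.

```bash
python3 -m jog '{"linear":[[0.3,0,0.1],[0.6,0,0.1],[0.9,0,0.2],[1.0,0,0.2],[1.0,0,0.2]],"twist":[0,0,0,0,0],"claw":[-0.5,-0.5,-0.5,-0.5,-0.5]}' 20; python3 st.py
python3 -m jog '{"linear":[[0.1,0,0],[0.2,0,0],[0.2,0,0],[0.2,0,0]],"twist":[0,0,0,0],"claw":[-0.5,-0.5,-0.5,-0.5]}' 20; python3 st.py
```

```text
t: 20.28
tcp_pos: [0.5781, 0.3462, 0.0064]
tool_rot: [-0.635, -0.31, 0.636, -0.31]
force: [0.7, -0.5, 0.3]
finger_gap: 0.253
t 20.28 tcp [0.5781 0.3462 0.0064] yaw -38.05 x [-0.001 -0.    -1.   ] F [ 0.71 -0.46  0.27] T [-0.021  0.011  0.011] gap 0.2532 mm 21.52
t: 20.62
tcp_pos: [0.5786, 0.3464, 0.005]
tool_rot: [0.636, 0.31, -0.636, 0.31]
force: [-0.3, 0.4, -0.3]
finger_gap: 0.247
t 20.62 tcp [0.5786 0.3464 0.005 ] yaw -38.05 x [ 0.  0. -1.] F [-0.28  0.36 -0.33] T [-0.014 -0.009  0.049] gap 0.247 mm 21.0
```

```bash
python3 -m jog '{"linear":[[0,0,0],[0,0,0],[0,0,0],[0,0,0],[0,0,0],[0,0,0]],"twist":[0,0,0,0,0,0],"claw":[-0.7,-0.8,-1,-1,-1,-1]}' 40; python3 st.py
python3 -m jog '{"linear":[[0,0,0],[0,0,0],[0,0,0],[0,0,0]],"twist":[0,0,0,0],"claw":[-1,-1,-1,-1]}' 80; python3 st.py
```

```text
t: 21.12
tcp_pos: [0.5786, 0.3464, 0.0053]
tool_rot: [0.636, 0.31, -0.636, 0.31]
force: [-0.2, -0.4, 2.0]
finger_gap: 0.044
t 21.12 tcp [0.5786 0.3464 0.0053] yaw -38.04 x [ 0.  0. -1.] F [-0.18 -0.36  2.03] T [-0.014  0.035  0.022] gap 0.0441 mm 3.75
t: 21.45
tcp_pos: [0.5787, 0.3464, 0.0053]
tool_rot: [0.636, 0.31, -0.636, 0.31]
force: [-0.7, -1.2, 4.2]
finger_gap: 0.033
t 21.45 tcp [0.5787 0.3464 0.0053] yaw -38.04 x [ 0. -0. -1.] F [-0.74 -1.18  4.25] T [-0.138  0.153  0.068] gap 0.0331 mm 2.82
```

Now it is on the tab proper: at 40 N the gap is 0.044. I'll lift and check the tilt.

```bash
python3 -m jog '{"linear":[[-0.3,0,0],[-0.8,0,0],[-1.6,0,0],[-2.6,0,0],[-3.8,0,0],[-5,0,0],[-6.2,0,0],[-7.4,0,0],[-8.4,0,0],[-9.2,0,0],[-9.5,0,0],[-9.5,0,0],[-9.5,0,0]],"twist":[0,0,0,0,0,0,0,0,0,0,0,0,0],"claw":[-1,-1,-1,-1,-1,-1,-1,-1,-1,-1,-1,-1,-1]}' 80; python3 st.py
python3 - <<'E'
from h import *
c=manip.snapshot("scene"); crop(c,"pics/s21.png",430,110,110,120,6)
c=manip.snapshot("top"); crop(c,"pics/t21.png",40,140,130,120,6)
E
```

```text
t: 22.53
tcp_pos: [0.5783, 0.3463, 0.0998]
tool_rot: [-0.635, -0.31, 0.636, -0.31]
force: [-0.4, -0.2, -1.1]
finger_gap: 0.032
t 22.53 tcp [0.5783 0.3463 0.0998] yaw -38.04 x [-0.001 -0.    -1.   ] F [-0.38 -0.2  -1.11] T [-0.096 -0.056 -0.052] gap 0.032 mm 2.72
```

View pics/s21.png

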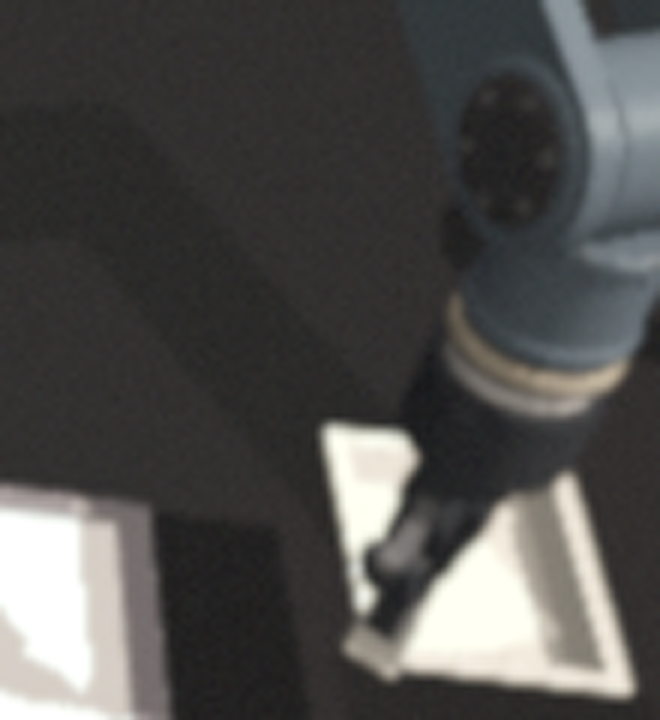

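View pics/t21.png

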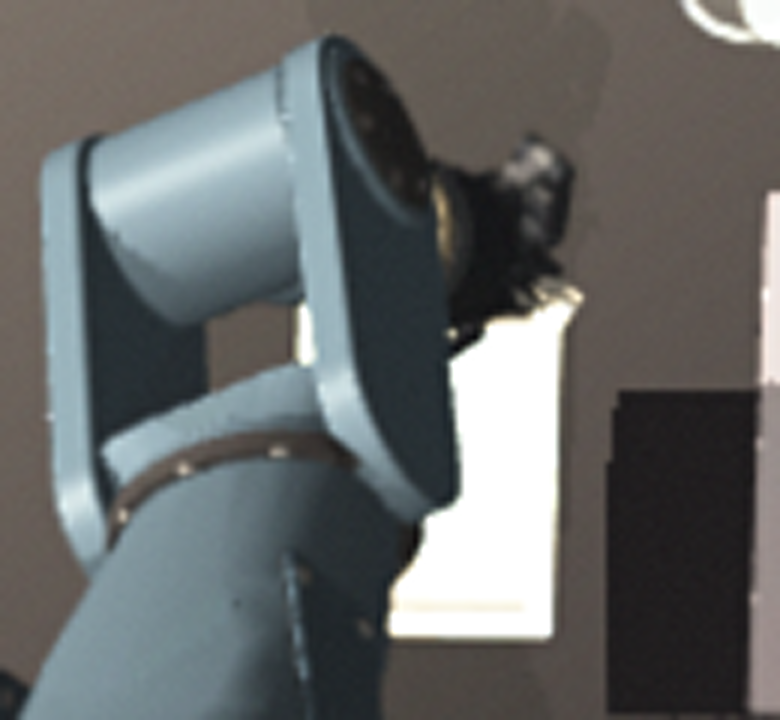

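The tray hangs level. I'll move it over the light pad.

```bash
python3 -m jog '{"linear":[[-0.1,0.2,0.3],[-0.2,0.7,0.9],[-0.3,1.5,1.9],[-0.4,2.5,3.1],[-0.6,3.6,4.4],[-0.6,4.7,5.7],[-0.6,5.8,7],[-0.6,6.9,8.3],[-0.6,8,9.7],[-0.6,9.1,11.1],[-0.6,10.2,12.4],[-0.6,11.3,13.7],[-0.6,12.3,15],[-0.6,13.2,16.1],[-0.6,13.8,16.9],[-0.6,14.2,17.3],[-0.6,14.2,17.3],[-0.6,14.2,17.3],[-0.6,14.2,17.3]],"twist":[0,0,0,0,0,0,0,0,0,0,0,0,0,0,0,0,0,0,0],"claw":[-1,-1,-1,-1,-1,-1,-1,-1,-1,-1,-1,-1,-1,-1,-1,-1,-1,-1,-1]}' 80; python3 st.py
python3 - <<'E'
from h import *
c=manip.snapshot("scene"); crop(c,"pics/s22.png",370,110,110,120,6)
c=manip.snapshot("top"); crop(c,"pics/t22.png",140,140,130,130,6); cv2.imwrite("pics/t22f.png",c["pixels"][:,:,::-1])
E
```

```text
t: 24.22
tcp_pos: [0.5837, 0.1233, 0.106]
tool_rot: [0.636, 0.31, -0.636, 0.31]
force: [0.0, -0.5, -1.4]
finger_gap: 0.034
t 24.22 tcp [0.5837 0.1233 0.106 ] yaw -38.02 x [ 0.  0. -1.] F [ 0.03 -0.48 -1.42] T [-0.038 -0.074  0.022] gap 0.0335 mm 2.85
```

View pics/s22.png

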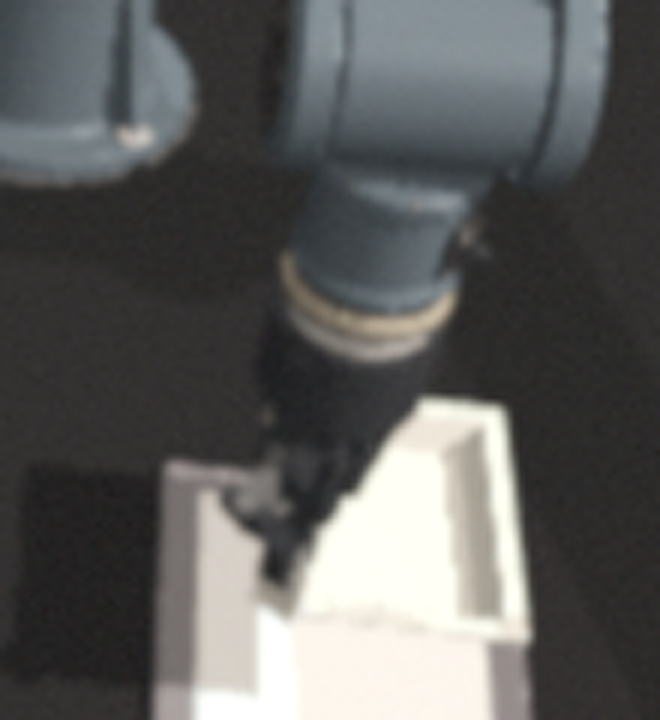

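View pics/t22.png

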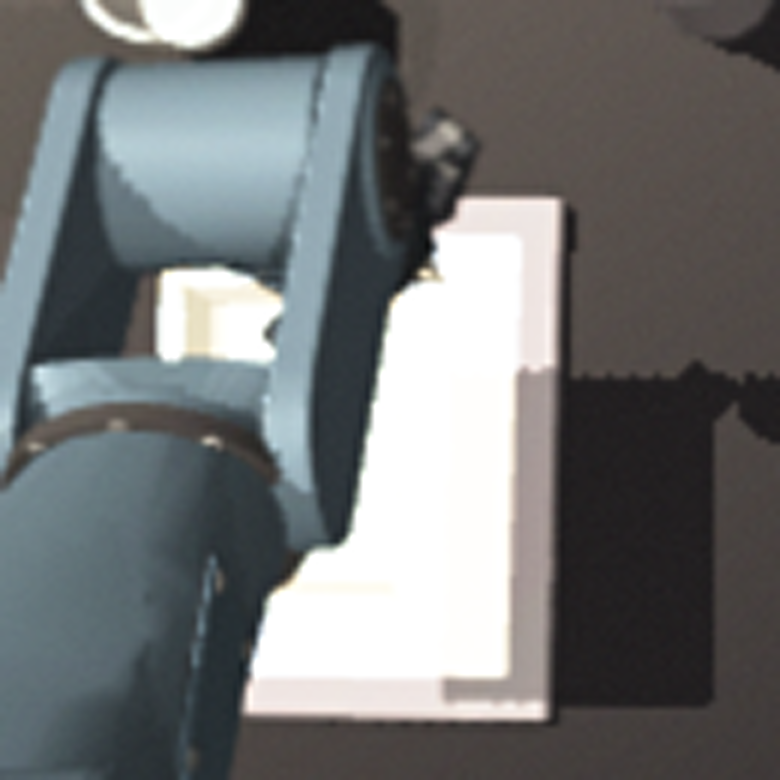

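View pics/t22f.png

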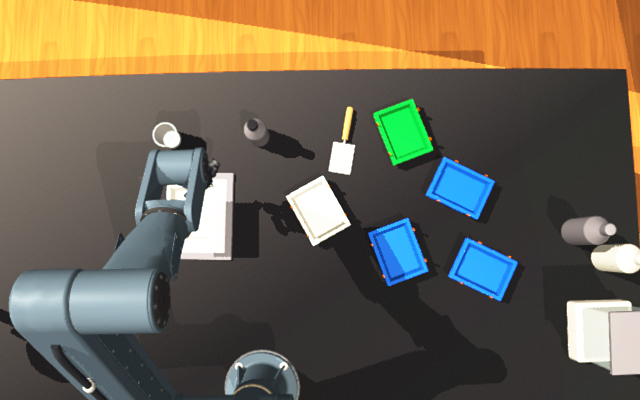

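Run:
```python
from fit import *
c=manip.snapshot("scene");d=manip.snapshot("top")
R=Ro.from_euler('z',-.0102).as_matrix()
for n in L:
  W=R@np.array(L[n])+[.5046,.1843,.1007]
  print(n,((proj(c,W)[0]-[370,110]+.5)*6-.5).round(),((proj(d,W)[0]-[140,140]+.5)*6-.5).round())
im=d["pixels"][140:270,140:270].astype(float);im=np.clip((im-200)*4.6,0,255).astype(np.uint8)
cv2.imwrite("pics/t23.png",cv2.resize(im[:,:,::-1],None,fx=4.6,fy=4.6,interpolation=cv2.INTER_CUBIC))
im=c["pixels"][160:240,390:470].astype(float);im=np.clip((im-150)*2.4,0,255).astype(np.uint8)
cv2.imwrite("pics/s23.png",cv2.resize(im[:,:,::-1],None,fx=7,fy=7,interpolation=cv2.INTER_CUBIC))
```

```text
pp [529. 635.] [164. 263.]
mp [500. 406.] [156. 618.]
mm [266. 380.] [424. 618.]
tabtop [290. 553.] [407. 258.]
tip [288. 559.] [409. 259.]
```

View pics/t23.png

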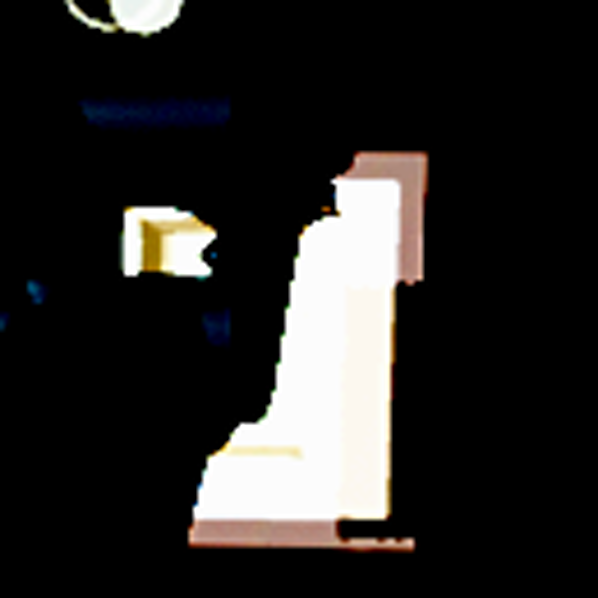

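View pics/s23.png

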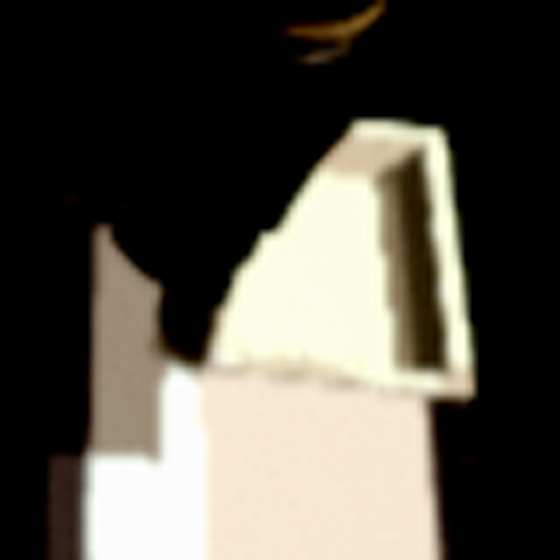

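```bash
python3 -m jog '{"linear":[[0,0,0],[0,0,0],[0,0,0],[0,0,0],[0,0,0],[0,0,0],[0,0,0],[0,0,0]],"twist":[0,0,0,0,0,0,0,0],"claw":[-1,-1,-1,-1,-1,-1,-1,-1]}' 80; python3 st.py
python3 - <<'E'
from h import *
c=manip.snapshot("scene");im=c["pixels"][160:240,390:470].astype(float);im=np.clip((im-150)*2.4,0,255).astype(np.uint8)
cv2.imwrite("pics/s24.png",cv2.resize(im[:,:,::-1],None,fx=7,fy=7,interpolation=cv2.INTER_CUBIC))
a=cv2.imread("pics/s23.png").astype(int);b=cv2.imread("pics/s24.png").astype(int);print(np.abs(a-b).mean())
print(manip.sign_off())
E
```

```text
t: 25.08
tcp_pos: [0.5838, 0.1226, 0.106]
tool_rot: [0.636, 0.31, -0.636, 0.31]
force: [0.8, 0.6, -1.1]
finger_gap: 0.032
t 25.08 tcp [0.5838 0.1226 0.106 ] yaw -38.05 x [ 0.  0. -1.] F [ 0.75  0.63 -1.05] T [-0.069 -0.102  0.013] gap 0.032 mm 2.72
1.9786320153061225
the job is handed in; nothing more can be done
None
```

The top tray is off the stack and is held level and right way up over the centre of the light pad. I handed the job in at about 25 s, with no verdict reported.

**What I did**
- I gripped the corner tab lightly and peeled along an arc. The tab corner came up about 35 mm. The far corner was still at its starting pixel at 30 mm of lift, and may have risen about 2 mm by the end of the peel.
- The tray then hung tilted by about 7°, with only a few mm of the tab in the pads. I set it down on the empty desk left of the pad, gripped the tab deeper and harder, and lifted it again. This detour was not in your instructions.

**Last checks**
- **Position:** the tray is centred over the pad to about 2–3 mm. Its underside is about 9 cm above the pad and its middle about 10 cm. Its corners lie within about a pixel of where a level tray should appear, so any tilt is about 1–2°.
- **Hold:** over the last second the grip opening, arm pose and wrist force stayed steady.
- **Rest of the scene:** in the overhead picture taken with the tray over the pad, the stack, cup, bottle, scraper and blue and green look-alikes are where they were at the start.

**What disagreed**
- The fingertips end about 25 mm short of the stated TCP. My first grasp shut on air above the tab, and I went lower on the second.
- While setting the tray down I pressed it onto the desk with about 14 N, under the 40 N limit.

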